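# Fill the gap in a bench shield with the plate of matching height

### The job

The grey shield in front of the small brown bottle has a plate missing between its two fixed plates. Of the three loose grey plates lying on the bench, take the one as long as the fixed plates are high and stand it on its short end in the gap, fully down on the base, flush with its neighbours; lower it in, do not drop it. Leave the other two plates and the bottle where they are.

Things in the scene. Friction and masses are not known exactly. Their poses are not given: they have to be found in the camera images.
- shield: fixed shield: aluminium base 74 x 196 x 8 mm carrying two grey plates (52 wide, 26 thick, 110 mm high; tops 118 mm over the bench) in a line along y. Between them a gap 58 mm wide, open front, back and top, centred on the origin; its floor is at z = 8 mm. Origin: centre of the base's underside, on the bench; x square to the broad faces (at x = -13 and +13 mm; +x to the back), z up
- plate_a: loose grey shield plate, lying flat on the bench at the start: 90 mm long (body x), 52 mm wide (body y), 26 mm thick (body z), 0.3 kg give or take. Origin at its geometric centre (13 mm above the bench when flat)
- plate_b: loose grey shield plate, lying flat on the bench at the start: 110 mm long (body x), 52 mm wide (body y), 26 mm thick (body z), 0.3 kg give or take. Origin at its geometric centre (13 mm above the bench when flat)
- plate_c: loose grey shield plate, lying flat on the bench at the start: 130 mm long (body x), 52 mm wide (body y), 26 mm thick (body z), 0.3 kg give or take. Origin at its geometric centre (13 mm above the bench when flat)
- bottle: small brown dropper bottle, 35 mm diameter, 70 mm tall, standing on the bench 100 to 120 mm behind the shield's gap; origin at the centre of its underside, z up
Mind the look-alikes: they are no part of the job. Several things look just like the shield: the one meant starts farthest from the robot's base.

How it is judged:
By the outcome, as a careful person would: the job done as asked, in the order asked, and still so for the second after the job is handed in, with the robot touching nothing.
It also fails if it takes over 64 s, if anything falls off the work surface, if the arm or the gripper's body presses on something with over 40 N, if the wrist force passes 120 N, or if a joint passes its speed limit or range.

### The arm

A 6-joint arm with a two-finger parallel gripper is mounted at the origin on a cart in front of the work surface, level with it; the furniture and walls round the work are solid. World frame = base frame: x ahead of the robot, y to its left, z up, the work surface at z = 0. Lengths are in m, angles in rad, forces in N, time in s.
With the tool pointing down it reaches from about 0.375 to 0.9 m from the base axis. Payload 3.1 kg.
Tool frame: the origin (TCP) lies at the very end of the fingers, on their centre line; the grasp point (between the pads) lies 19 mm behind it; z points along the fingers, y is the direction in which the jaws open and shut (so a half turn about z gives the same grasp; the last joint's range is limited). The gripper opens to 85 mm and grips with 20 to 120 N. Pads are 22 mm wide; open, the fingers measure 114 mm over their backs; the gripper's body (76 mm by 85 mm) begins 54 mm behind the grasp point. The pads swing forward as they close: fully open they stand 13 mm farther back than shut.
Start: joints at [-1.431, 0.527, 1.433, -0, 1.181, -0.178], TCP at [0.195, -0.594, 0.231] pointing down, gripper open.
Joint ranges: [-3.08, 3.08], [-0.75, 2.2], [0.22, 2.44], [-1.43, 4.57], [0, 2.65], [-2.85, 2.85]. Speed limits (rad/s): [2.79, 2.79, 3.14, 3.14, 3.14, 3.14].

### API

Orientations are given as a unit quaternion [x, y, z, w].
In Python, from station import manip gives the robot as it stands. The module is installed in compiled form; this text tells all that it offers.
- The arm moves only by the tool send_rows, never from a script. Its argument "commands" is a list of rows, each an object with "delta_pos": the shift along the world's x, y, z in cm, a list of three; "yaw": the turn about the world's z in rad. A call has 1 to 10 rows; each row shifts and turns the pose as measured when the row begins; what a row does not reach is not made up. A row lasts 1/8 s, in which the tool goes at most 62.5 mm and 10.7 degrees, less where a joint would pass 70% of its speed; a pose out of reach is approached as far as the arm can. A call is refused whole if a number of a shift passes 6.25 or a number of a turn 0.188, either way. A call with a gripper value outside its range is refused whole. "grip" is the closure, from -1 (fully open) to 1 (shut), set as the call begins (left out, the last holds). The fingers move at their own pace and stop on an object; "force" is the grip in N (left out, the last holds). Time passes only in rows, so rows that do not move let the fingers close. It gives the time, the measured TCP pose, the force and the opening at its end, in the units of the state.
- manip.sense(): the state, without advancing time (a new reading comes with each control period).
- manip.snapshot(name): name is "scene" or "top" or "wrist"; returns the picture (420x560x3 uint8, blue, green, red); there is no depth.
- manip.get_calibration(name): a dict with "fx", "fy", "cx", "cy" (pixels), "dist_coeffs" ([k1, k2, p1, p2, k3] as OpenCV has them; the pictures are not rectified), "world_to_cam" (4x4, takes a point from world to camera coordinates); the wrist camera has in their place "mount" (4x4, takes a point from camera to tool coordinates, whose origin is the TCP and whose axes are the flange's). Camera axes: x right, y down, z forward; pixel columns grow to the right and rows downward; lengths in m; the calibration is good to about 2 mm. A picture is of the moment at which its call begins: read the wrist's pose just before it. get_calibration takes no time and is no camera call.
- manip.sign_off(): hands the job in, once; it reports no verdict.
The state is a dict: "t": time; "q": joint angles; "qd": joint speeds; "tau": joint torques, N m; "tcp_pos": TCP position; "tool_rot": TCP orientation; "force": force on the tool from outside, world axes, zero at the start; "ft_torque": the same for the moment, N m; "finger_gap": opening from 0.0 (shut) to 1.0 (fully open).
Only numpy, scipy, OpenCV 4.12 (cv2) and the standard library are available. Lean on these libraries where they do the work, as an engineer would, in place of code of your own. Each camera call takes 0.05 s, during which the arm holds its last target. There are 200 camera calls.

## Working session

There is one attempt and no reset: what is moved stays moved. The work goes in short steps, Python scripts to look and compute and a tool call to move; the robot and the scene stay as the last step left them, time stands still between calls to the robot, and variables do not carry over. Pictures are saved under pics/ and viewed, about 8 in all and at most 12, crops included, and the job is handed in when it is done.

Besides the shell and the picture viewer there is one more tool, called after "Emit:" by a JSON object that holds its "op" and its "data". send_rows: Moves the arm, as the interface text tells. Its arguments: {"type":"object","properties":{"commands":{"type":"array","items":{"type":"object","properties":{"delta_pos":{"type":"array","items":{"type":"number"}},"yaw":{"type":"number"}}}},"grip":{"type":"number"},"force":{"type":"number"}},"required":["commands"]}

```bash
mkdir -p pics
python3 - <<'E'
from station import manip
import cv2, numpy as np
for n in ["scene","top"]:
    cv2.imwrite(f"pics/{n}0.png", manip.snapshot(n))
    c=manip.get_calibration(n); W=np.array(c["world_to_cam"])
    print(n,c["fx"],c["fy"],c["cx"],c["cy"],c["dist_coeffs"],(-W[:3,:3].T@W[:3,3]).round(3)); print(W.round(3))
print(manip.get_calibration("wrist"))
s=manip.sense();print(s["tcp_pos"],s["tool_rot"],s["t"],s["finger_gap"])
E
```

```text
scene 430.4252739408258 430.4252739408258 288.76161023966745 213.14866133528372 [0.00668635 0.         0.         0.         0.        ] [-0.113 -0.555  0.518]
[[ 0.57  -0.821  0.007 -0.396]
 [-0.391 -0.279 -0.877  0.256]
 [ 0.723  0.498 -0.48   0.606]
 [ 0.     0.     0.     1.   ]]
top 424.2781257603375 424.2781257603375 279.5653504708175 218.50570052391026 [-0.12196498  0.          0.          0.          0.        ] [ 0.464 -0.064  1.157]
[[-0.025 -1.     0.009 -0.063]
 [-0.994  0.024 -0.107  0.586]
 [ 0.107 -0.012 -0.994  1.1  ]
 [ 0.     0.     0.     1.   ]]
{'fx': 325.21360987932195, 'fy': 325.21360987932195, 'cx': 285.2899855663628, 'cy': 206.44513160180747, 'dist_coeffs': array([-0.07832929,  0.        ,  0.        ,  0.        ,  0.        ]), 'mount': array([[-6.52375632e-04, -9.56979735e-01, -2.90154031e-01,
         7.47571547e-02],
       [ 9.99999787e-01, -6.33798874e-04, -1.57994751e-04,
        -4.21284943e-04],
       [-3.27015225e-05, -2.90154072e-01,  9.56979944e-01,
        -1.42639318e-01],
       [ 0.00000000e+00,  0.00000000e+00,  0.00000000e+00,
         1.00000000e+00]])}
[ 0.19522523 -0.59304836  0.2304247 ] [ 9.87401513e-01  1.58231812e-01  1.80128732e-05 -9.72705887e-04] 0.1 0.999663764105309
```

View pics/scene0.png

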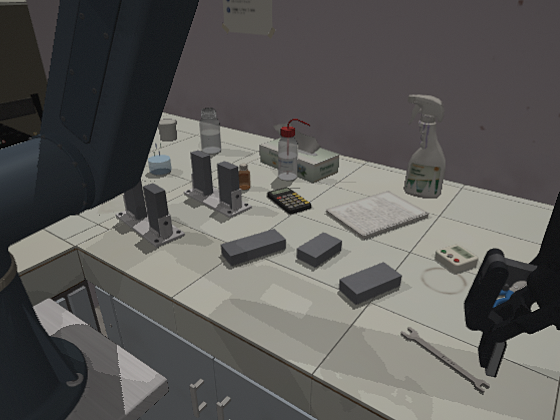

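View pics/top0.png

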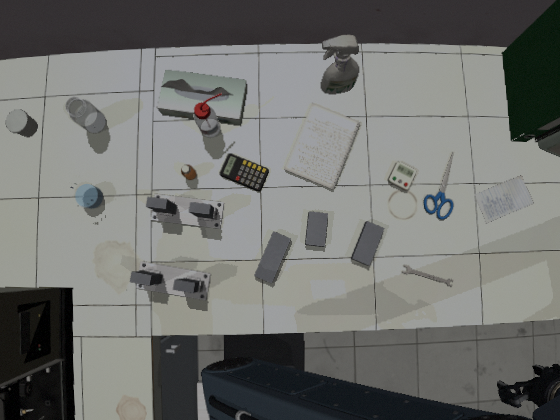

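The scene view shows three loose plates: (253,247) longest, (319,248) shortest and (370,283) middle. The shield with the bottle behind it has plates at (201,172) and (228,185). In the top view the middle-length plate is at (367,243), and the shield plates are at (160,206) and (206,210). Next I'll fit box silhouettes in both views.

```bash
cat > h.py <<'E'
from station import manip
import cv2, numpy as np
from scipy.optimize import minimize
from scipy.spatial.transform import Rotation as R
def cam(n, s=None):
    c=manip.get_calibration(n); K=np.array([[c["fx"],0,c["cx"]],[0,c["fy"],c["cy"]],[0,0,1]])
    if n=="wrist":
        T=np.eye(4); T[:3,:3]=R.from_quat(s["tool_rot"]).as_matrix(); T[:3,3]=s["tcp_pos"]
        W=np.linalg.inv(T@np.array(c["mount"]))
    else: W=np.array(c["world_to_cam"])
    return K,np.array(c["dist_coeffs"],float),W
def proj(C,P):
    K,d,W=C; return cv2.projectPoints(np.asarray(P,float).reshape(-1,1,3),cv2.Rodrigues(W[:3,:3])[0],W[:3,3],K,d)[0][:,0]
def ray(C,uv,z):
    K,d,W=C; p=cv2.undistortPoints(np.array([[uv]],float),K,d)[0,0]
    v=W[:3,:3].T@np.array([*p,1]); o=-W[:3,:3].T@W[:3,3]; return o+v*(z-o[2])/v[2]
def box(x,y,a,L,w,z0,z1,off=0):
    c,s=np.cos(a),np.sin(a)
    return np.array([[x+c*i-s*(j+off),y+s*i+c*(j+off),z] for i in(-L/2,L/2) for j in(-w/2,w/2) for z in(z0,z1)])
def sil(C,boxes,shape=(420,560),S=4):
    m=np.zeros((shape[0]*S,shape[1]*S),np.uint8)
    for b in boxes:
        cv2.fillConvexPoly(m,np.round(cv2.convexHull(((proj(C,b)+.5)*S-.5).astype(np.float32))).astype(int),255)
    return cv2.resize(m,shape[::-1],interpolation=cv2.INTER_AREA)/255.
def dark(img,th=100): return (img.max(2)<th).astype(np.float32)
def near(m,b,pad=6):   # keep mask near the model only
    return m*cv2.dilate((b>0).astype(np.uint8),np.ones((2*pad+1,)*2))
def fit(views,model,p0,step):
    ms=[(C,near(m,sil(C,model(p0)))) for C,m in views]
    f=lambda q:sum(np.abs(sil(C,model(p0+q*step))-m).sum() for C,m in ms)
    sx=np.vstack([np.zeros(len(p0)),np.eye(len(p0))])
    for _ in range(2):
        r=minimize(f,sx[0],method="Nelder-Mead",options=dict(initial_simplex=sx,maxiter=300,xatol=.01,fatol=.1)); sx=np.vstack([r.x,r.x+.5*np.eye(len(p0))])
    return p0+r.x*step, r.fun
E
python3 - <<'E'
from h import *
S,T=cam("scene"),cam("top"); a,b=cv2.imread("pics/scene0.png"),cv2.imread("pics/top0.png")
for uv in [(273,257),(317,229),(367,243)]: print(ray(T,uv,.026).round(3))
print([ray(T,uv,.118).round(3) for uv in [(160,203),(203,207)]],ray(T,(187,177),.0))
for x,y in[(370,275),(370,290),(345,300),(228,175),(160,205),(250,240)]: print("s",a[y,x])
for x,y in[(367,240),(360,262),(160,206),(206,210),(317,229),(345,240)]: print("t",b[y,x])
up=lambda im,x,y,w,h,k:cv2.resize(im[y:y+h,x:x+w],(int(w*k),int(h*k)),interpolation=cv2.INTER_CUBIC)
A=up(b,130,150,270,150,2.9); B=up(a,170,130,240,180,1.6);Z=np.zeros((288,783,3),np.uint8)
M=cv2.cvtColor((255*dark(a)).astype(np.uint8),cv2.COLOR_GRAY2BGR);Z[:,:384]=B;Z[:,390:774]=up(M,170,130,240,180,1.6)
A=cv2.resize(A,(783,312));cv2.imwrite("pics/c1.png",np.vstack([A[:],Z]))
E
```

```text
[ 0.483 -0.057  0.026]
[ 0.554 -0.177  0.026]
[ 0.513 -0.31   0.026]
[array([0.621, 0.221, 0.118]), array([0.608, 0.113, 0.118])] [0.71022169 0.17737178 0.        ]
s [95 92 92]
s [46 45 45]
s [77 82 83]
s [48 47 47]
s [43 41 40]
s [96 93 94]
t [89 86 85]
t [51 54 54]
t [89 86 85]
t [93 89 88]
t [96 92 91]
t [155 159 157]
```

View pics/c1.png

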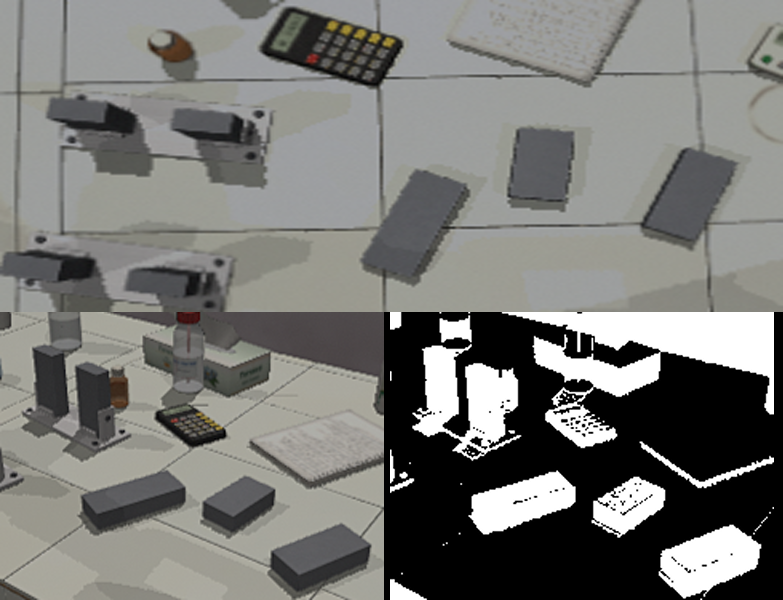

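The crop shows clean dark plate silhouettes. The shield has brackets and shadows that will disturb its fit, so I'll refine it later with the wrist camera. Now I'll fit the plates with free length and height.

Run:
```python
from h import *
S,T=cam("scene"),cam("top"); a,b=cv2.imread("pics/scene0.png"),cv2.imread("pics/top0.png")
v=[(S,dark(a,106)),(T,dark(b,106))]
for x,y,L in[(.483,-.057,.13),(.554,-.177,.09),(.513,-.31,.11)]:
    for ang in ([-.4] if L!=.09 else [0.]):
        p,f=fit(v,lambda p:[box(p[0],p[1],p[2],p[3],.052,0,p[4])],np.array([x,y,ang,L,.026]),np.array([.006,.006,.15,.01,.004]))
        print(p.round(4),round(f))
# shield tops: fit in both
mod=lambda p:[box(p[0],p[1],p[2],.026,.052,.008,p[3],o) for o in(-.055,.055)]
p,f=fit(v,mod,np.array([.605,.165,.05,.118]),np.array([.008,.008,.1,.004])); print("shield",p.round(4),round(f))
```

```text
[ 0.477  -0.0573 -0.4126  0.1332  0.027 ] 243
[ 0.5496 -0.1755 -0.1258  0.0981  0.0253] 133
[ 0.5079 -0.3129 -0.391   0.1159  0.0265] 248
shield [ 0.6084  0.1706 -0.1153  0.1198] 1264
```

Emit:
{"op": "send_rows", "data": {"commands": [{"delta_pos": [3.9,3.5,0],"yaw": -0.09},{"delta_pos": [3.9,3.5,0],"yaw": -0.09},{"delta_pos": [3.9,3.5,0],"yaw": -0.09},{"delta_pos": [3.9,3.5,0],"yaw": -0.09},{"delta_pos": [3.9,3.5,0],"yaw": -0.09},{"delta_pos": [3.9,3.5,0],"yaw": -0.09},{"delta_pos": [3.9,3.5,0],"yaw": -0.09},{"delta_pos": [2.0,2.0,0],"yaw": -0.08},{"delta_pos": [0,0,0],"yaw": 0}], "grip": -1, "force": 20}}

```text
t: 1.23
tcp_pos: [0.4938, -0.3181, 0.2262]
tool_rot: [0.978, -0.208, -0.001, -0.003]
force: [-0.8, 0.1, -0.1]
finger_gap: 1.0
```

Run:
```python
from h import *
s=manip.sense(); w=manip.snapshot("wrist"); C=cam("wrist",s); print(s["tcp_pos"],s["tool_rot"],s["q"].round(2) if hasattr(s["q"],'round') else s["q"])
b=box(.508,-.313,-.391,.11,.052,0,.026)
v=[(cam("scene"),dark(cv2.imread("pics/scene0.png"),106)),(cam("top"),dark(cv2.imread("pics/top0.png"),106))]
cv2.polylines(w,[cv2.convexHull(proj(C,b).astype(np.float32)).astype(int)],True,(0,255,0),1); cv2.imwrite("pics/w1.png",w)
```

```text
[ 0.49383107 -0.31805756  0.22615542] [ 0.97815963 -0.20782622 -0.00136894 -0.00318389] [-0.76  0.48  1.53  0.    1.13  1.22]
```

View pics/w1.png

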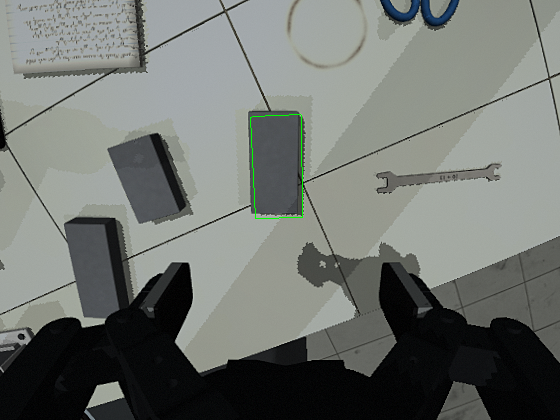

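The wrist view shows the plate at (249–302, 111–214), within 2–3 px of the model. I'll refit with this view added.

Run:
```python
from h import *
s=manip.sense(); w=manip.snapshot("wrist"); C=cam("wrist",s)
v=[(C,dark(w,112)),(cam("scene"),dark(cv2.imread("pics/scene0.png"),106)),(cam("top"),dark(cv2.imread("pics/top0.png"),106))]
for vv in(v[:1],v):
    p,f=fit(vv,lambda p:[box(p[0],p[1],p[2],p[3],.052,0,.026)],np.array([.508,-.313,-.4,.112]),np.array([.005,.005,.1,.008])); print(p.round(4),round(f))
```

```text
[ 0.5135 -0.3121 -0.4141  0.1106] 626
[ 0.5122 -0.314  -0.4055  0.1107] 992
```

Emit:
{"op": "send_rows", "data": {"commands": [{"delta_pos": [-2.3,2.35,-3.0],"yaw": 0.007},{"delta_pos": [0,0,-4.5],"yaw": 0},{"delta_pos": [0,0,-4.5],"yaw": 0},{"delta_pos": [0,0,-4.0],"yaw": 0},{"delta_pos": [0,0,0],"yaw": 0}]}}

```text
t: 1.95
tcp_pos: [0.465, -0.303, 0.0638]
tool_rot: [0.978, -0.208, 0.0, -0.001]
force: [-0.1, -0.5, 0.5]
finger_gap: 1.005
```

Emit:
{"op": "send_rows", "data": {"commands": [{"delta_pos": [0.6,0.85,0],"yaw": 0},{"delta_pos": [0,0,-2.0],"yaw": 0},{"delta_pos": [0,0,-2.0],"yaw": 0},{"delta_pos": [0,0,0],"yaw": 0}]}}

```text
t: 2.45
tcp_pos: [0.4751, -0.2985, 0.0303]
tool_rot: [0.978, -0.209, 0.006, 0.003]
force: [0.5, 0.5, 0.7]
finger_gap: 1.002
```

Emit:
{"op": "send_rows", "data": {"commands": [{"delta_pos": [-0.4,0.4,-1.2],"yaw": 0},{"delta_pos": [0,0,-1.2],"yaw": 0},{"delta_pos": [0,0,0],"yaw": 0}]}}

```text
t: 2.82
tcp_pos: [0.4727, -0.2954, 0.0083]
tool_rot: [0.978, -0.209, 0.009, 0.005]
force: [-0.0, 0.2, -0.2]
finger_gap: 0.995
```

Emit:
{"op": "send_rows", "data": {"commands": [{"delta_pos": [-0.1,0.05,-0.3],"yaw": 0},{"delta_pos": [0,0,0],"yaw": 0},{"delta_pos": [0,0,0],"yaw": 0},{"delta_pos": [0,0,0],"yaw": 0},{"delta_pos": [0,0,0],"yaw": 0},{"delta_pos": [0,0,0],"yaw": 0}], "grip": 1, "force": 20}}

```text
t: 3.58
tcp_pos: [0.4718, -0.2949, 0.0054]
tool_rot: [0.978, -0.209, 0.009, 0.005]
force: [-0.1, 1.2, -1.0]
finger_gap: 0.604
```

Emit:
{"op": "send_rows", "data": {"commands": [{"delta_pos": [0.1,-0.05,1.2],"yaw": 0},{"delta_pos": [0.3,-0.1,1.2],"yaw": 0},{"delta_pos": [0.5,-0.2,1.2],"yaw": 0},{"delta_pos": [0.6,-0.3,1.2],"yaw": 0},{"delta_pos": [0.5,-0.2,0.8],"yaw": 0},{"delta_pos": [0,0,0],"yaw": 0}]}}

```text
t: 4.32
tcp_pos: [0.4934, -0.3041, 0.0663]
tool_rot: [0.978, -0.209, 0.009, 0.005]
force: [-0.9, -0.0, -1.7]
finger_gap: 0.604
```

Run:
```python
from h import *
a=manip.snapshot("scene")[170:330,280:480]; w=manip.snapshot("wrist")
cv2.imwrite("pics/p1.png",np.hstack([cv2.resize(a,(400,320)),cv2.resize(w,(400,320))]))
```

```text
(no output)
```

View pics/p1.png

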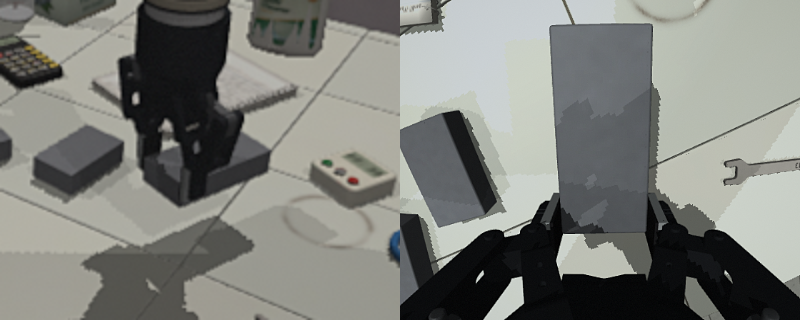

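The plate came up still level, held by friction in the pads. I'll set it down and take a smaller bite at its very end so that it can pivot.

Emit:
{"op": "send_rows", "data": {"commands": [{"delta_pos": [0,0,-1.5],"yaw": 0},{"delta_pos": [0,0,-1.5],"yaw": 0},{"delta_pos": [0,0,-1.2],"yaw": 0},{"delta_pos": [0,0,-0.6],"yaw": 0},{"delta_pos": [0,0,-0.3],"yaw": 0},{"delta_pos": [0,0,0],"yaw": 0}]}}

```text
t: 5.18
tcp_pos: [0.4899, -0.3015, 0.0076]
tool_rot: [0.978, -0.209, 0.005, 0.002]
force: [-0.5, -0.2, -1.6]
finger_gap: 0.607
```

Emit:
{"op": "send_rows", "data": {"commands": [{"delta_pos": [0,0,-0.2],"yaw": 0},{"delta_pos": [0,0,0],"yaw": 0}]}}

```text
t: 5.42
tcp_pos: [0.4904, -0.3019, 0.0064]
tool_rot: [0.978, -0.209, 0.006, 0.003]
force: [-1.4, 0.2, -2.6]
finger_gap: 0.603
```

Emit:
{"op": "send_rows", "data": {"commands": [{"delta_pos": [0,0,0],"yaw": 0},{"delta_pos": [0,0,0],"yaw": 0},{"delta_pos": [-1.2,0.55,0.4],"yaw": 0},{"delta_pos": [0,0,0],"yaw": 0}], "grip": -0.6}}

```text
t: 5.92
tcp_pos: [0.4787, -0.2969, 0.0123]
tool_rot: [0.978, -0.209, 0.008, 0.004]
force: [0.9, 0.1, -0.1]
finger_gap: 0.8
```

Run:
```python
from h import *
s=manip.sense(); w=manip.snapshot("wrist"); print(s["tcp_pos"],s["tool_rot"],s["finger_gap"])
C=cam("wrist",s); p,f=fit([(C,dark(w,112)*(np.arange(420)<280)[:,None].astype(np.float32))],lambda p:[box(p[0],p[1],p[2],.11,.052,0,.026)],np.array([.532,-.32,-.41]),np.array([.006,.006,.06])); print(p.round(4),f)
cv2.imwrite("pics/w2.png",w)
```

```text
[ 0.47867737 -0.29689012  0.01231316] [ 0.97789429 -0.20892852  0.00751639  0.00388927] 0.8002507186232609
[ 0.5335 -0.3198 -0.4029] 2632.9254901960785
```

View pics/w2.png

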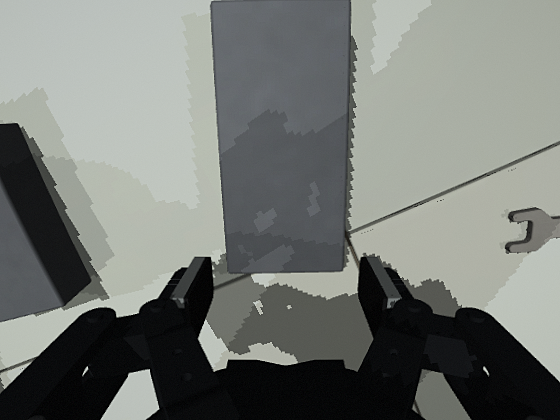

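The wrist view shows the plate's near edge at row 272 and the fingertips reaching to row 257. The bite is about 6 mm, as planned, so I'll close and lift.

Emit:
{"op": "send_rows", "data": {"commands": [{"delta_pos": [0.1,0,0],"yaw": 0},{"delta_pos": [0,0,0],"yaw": 0},{"delta_pos": [0,0,0],"yaw": 0},{"delta_pos": [0,0,0],"yaw": 0}], "grip": 1, "force": 20}}

```text
t: 6.48
tcp_pos: [0.4807, -0.2978, 0.0127]
tool_rot: [0.978, -0.209, 0.008, 0.004]
force: [-1.2, 0.2, 2.1]
finger_gap: 0.6
```

Emit:
{"op": "send_rows", "data": {"commands": [{"delta_pos": [0.1,-0.05,1.2],"yaw": 0},{"delta_pos": [0.3,-0.1,1.2],"yaw": 0},{"delta_pos": [0.5,-0.2,1.2],"yaw": 0},{"delta_pos": [0.6,-0.3,1.2],"yaw": 0},{"delta_pos": [0.5,-0.2,0.8],"yaw": 0},{"delta_pos": [0,0,0],"yaw": 0}]}}

```text
t: 7.22
tcp_pos: [0.5023, -0.3068, 0.0727]
tool_rot: [0.978, -0.209, 0.009, 0.004]
force: [-0.0, 0.9, -2.7]
finger_gap: 0.597
```

```bash
cat >> h.py <<'E'
def tilt(C,w,s,show=None):
    """angle the held plate hangs below level, from the wrist picture: pivot near TCP, fit theta"""
    R0=R.from_quat(s["tool_rot"]).as_matrix(); ux=R0[:,0].copy(); ux[2]=0; ux/=np.linalg.norm(ux); uy=np.cross([0,0,1],ux)
    m0=dark(w,112); best=[]
    def mod(th,dz,du):
        P=np.array(s["tcp_pos"])+np.array([0,0,dz])+ux*du   # plate's near top edge centre
        a=ux*np.cos(th)-np.array([0,0,1])*np.sin(th); n=np.cross(a,uy)
        return [np.array([P+a*i+uy*j-n*k for i in(0,.11) for j in(-.026,.026) for k in(0,.026)])]
    return mod
E
python3 - <<'E'
from h import *
a=manip.snapshot("scene")[130:310,280:480]; s=manip.sense(); w=manip.snapshot("wrist")
cv2.imwrite("pics/p2.png",np.hstack([cv2.resize(a,(400,360)),cv2.resize(w,(400,360))]))
E
```

```text
(no output)
```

View pics/p2.png

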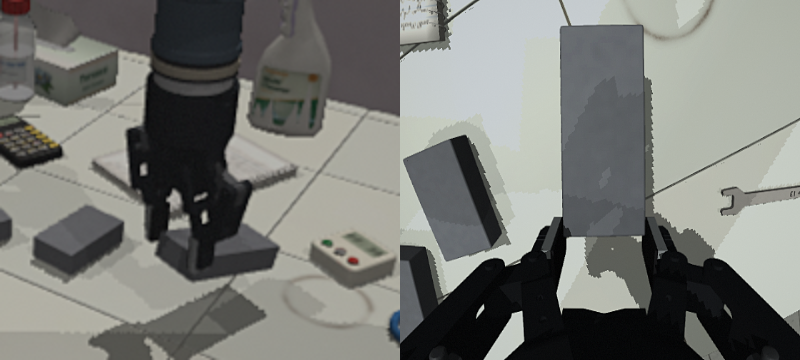

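The plate is now slanting, with near and far widths equal at about 82 px, which means roughly 17° below level. So it pivots. I'll raise it further, with some brisk strokes.

Emit:
{"op": "send_rows", "data": {"commands": [{"delta_pos": [0,0,6],"yaw": 0},{"delta_pos": [0,0,6],"yaw": 0},{"delta_pos": [0,0,0],"yaw": 0},{"delta_pos": [0,0,-3],"yaw": 0},{"delta_pos": [0,0,6],"yaw": 0},{"delta_pos": [0,0,0],"yaw": 0}]}}

```text
t: 8.07
tcp_pos: [0.4954, -0.3015, 0.2099]
tool_rot: [0.978, -0.209, -0.005, -0.004]
force: [-0.2, -0.6, -3.3]
finger_gap: 0.598
```

```bash
cat >> h.py <<'E'
def hang():
    s=manip.sense(); w=manip.snapshot("wrist"); C=cam("wrist",s); mod=tilt(C,w,s); m=dark(w,112)
    m=m*(np.arange(420)<300)[:,None]
    def f(p):
        z=sil(C,mod(*p)); z=z*(np.arange(420)<300)[:,None]
        mm=near(m,z,10); return np.abs(z-mm).sum()
    G=[(f((t,dz,du)),t,dz,du) for t in np.arange(0,1.75,.1) for dz in(.012,.02) for du in(-.006,.006)]
    g=min(G); r=minimize(f,g[1:],method="Nelder-Mead",options=dict(initial_simplex=np.array(g[1:])+np.vstack([np.zeros(3),np.diag([.1,.005,.005])]),maxiter=150))
    cv2.polylines(w,[cv2.convexHull(proj(C,mod(*r.x)[0]).astype(np.float32)).astype(int)],True,(0,255,0),1); return r.x,r.fun,w,s
E
python3 - <<'E'
from h import *
p,f,w,s=hang(); print(p.round(3),f,s["force"],s["finger_gap"])
cv2.imwrite("pics/p3.png",w)
E
```

```text
[1.033 0.013 0.007] 2566.623529411765 [-0.22704845 -0.61013378 -3.29995186] 0.5981014922034047
```

View pics/p3.png

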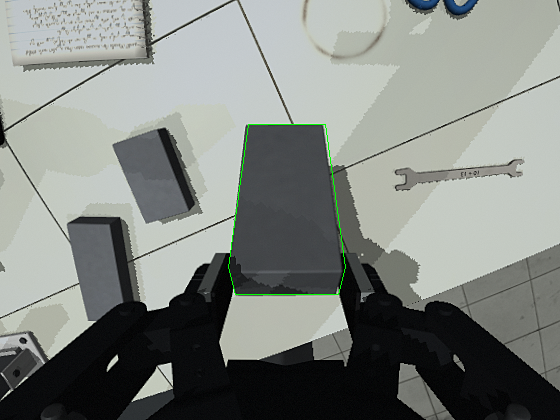

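Emit:
{"op": "send_rows", "data": {"commands": [{"delta_pos": [0,0,-5],"yaw": 0},{"delta_pos": [0,0,6.2],"yaw": 0},{"delta_pos": [0,0,0],"yaw": 0},{"delta_pos": [0,0,-5],"yaw": 0},{"delta_pos": [0,0,6.2],"yaw": 0},{"delta_pos": [0,0,0],"yaw": 0},{"delta_pos": [0,0,-5],"yaw": 0},{"delta_pos": [0,0,6.2],"yaw": 0},{"delta_pos": [0,0,0],"yaw": 0}]}}

```text
t: 9.25
tcp_pos: [0.4735, -0.2835, 0.1776]
tool_rot: [0.975, -0.21, -0.063, -0.037]
force: [-0.1, -0.9, -1.2]
finger_gap: 0.594
```

Run:
```python
from h import *
p,f,w,s=hang(); print(p.round(3),f,s["force"],s["finger_gap"],s["tcp_pos"])
```

```text
[ 1.135  0.038 -0.006] 2325.3490196078433 [-0.0839168  -0.91714818 -1.2044663 ] 0.59416534978958 [ 0.47347412 -0.28351358  0.17764074]
```

Emit:
{"op": "send_rows", "data": {"commands": [{"delta_pos": [0,0,6.2],"yaw": 0},{"delta_pos": [0,0,6.2],"yaw": 0},{"delta_pos": [0,0,0],"yaw": 0},{"delta_pos": [0,0,0],"yaw": 0}]}}

```text
t: 9.8
tcp_pos: [0.4626, -0.2743, 0.2969]
tool_rot: [0.974, -0.21, -0.073, -0.043]
force: [0.4, 0.7, -2.3]
finger_gap: 0.6
```

Run:
```python
from h import *
p,f,w,s=hang(); print(p.round(3),f,s["force"],s["finger_gap"],s["tcp_pos"])
cv2.imwrite("pics/p4.png",w)
```

```text
[ 1.143  0.038 -0.005] 2148.0666666666666 [ 0.42365976  0.73773397 -2.31652144] 0.6004817670861028 [ 0.46260461 -0.27433775  0.29685561]
```

View pics/p4.png

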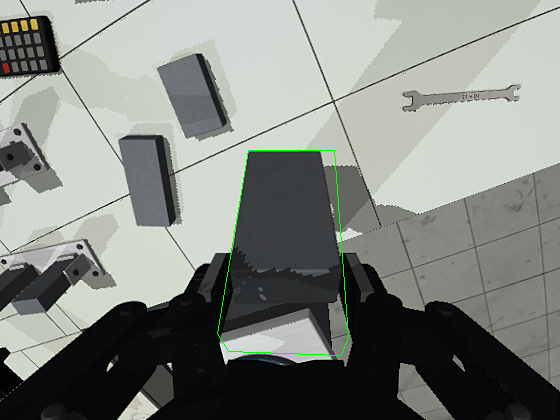

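The plate now hangs about 60–65° below level, but the tool itself has picked up about 10° of tilt from my fast reversals. Its tip points back towards −u. I'll try the opposite stroke pattern to undo that, gripping firmly meanwhile.

Emit:
{"op": "send_rows", "data": {"commands": [{"delta_pos": [0,0,0],"yaw": 0},{"delta_pos": [0,0,0],"yaw": 0},{"delta_pos": [0,0,4],"yaw": 0},{"delta_pos": [0,0,-6],"yaw": 0},{"delta_pos": [0,0,0],"yaw": 0},{"delta_pos": [0,0,0],"yaw": 0}], "force": 70}}

```text
t: 10.6
tcp_pos: [0.4621, -0.274, 0.2743]
tool_rot: [0.974, -0.21, -0.077, -0.045]
force: [0.0, -0.8, -2.1]
finger_gap: 0.572
```

Emit:
{"op": "send_rows", "data": {"commands": [{"delta_pos": [0,0,-6],"yaw": 0},{"delta_pos": [0,0,0],"yaw": 0},{"delta_pos": [0,0,0],"yaw": 0}]}}

```text
t: 10.98
tcp_pos: [0.4662, -0.2776, 0.2197]
tool_rot: [0.974, -0.21, -0.071, -0.042]
force: [0.8, -0.8, -2.1]
finger_gap: 0.569
```

Emit:
{"op": "send_rows", "data": {"commands": [{"delta_pos": [0,0,6],"yaw": 0},{"delta_pos": [0,0,0],"yaw": 0},{"delta_pos": [0,0,0],"yaw": 0}]}}

```text
t: 11.35
tcp_pos: [0.4682, -0.2794, 0.2877]
tool_rot: [0.975, -0.21, -0.067, -0.039]
force: [-0.5, 0.5, -3.4]
finger_gap: 0.568
```

Emit:
{"op": "send_rows", "data": {"commands": [{"delta_pos": [5.6,-2.4,0],"yaw": 0},{"delta_pos": [0,0,0],"yaw": 0},{"delta_pos": [0,0,0],"yaw": 0}]}}

```text
t: 11.72
tcp_pos: [0.5231, -0.302, 0.2869]
tool_rot: [0.974, -0.21, -0.069, -0.04]
force: [0.1, 0.1, -2.5]
finger_gap: 0.568
```

Emit:
{"op": "send_rows", "data": {"commands": [{"delta_pos": [0,0,-6],"yaw": 0},{"delta_pos": [0,0,0],"yaw": 0},{"delta_pos": [0,0,6],"yaw": 0},{"delta_pos": [0,0,0],"yaw": 0},{"delta_pos": [0,0,-6],"yaw": 0},{"delta_pos": [0,0,0],"yaw": 0},{"delta_pos": [0,0,6],"yaw": 0},{"delta_pos": [0,0,0],"yaw": 0}]}}

```text
t: 12.72
tcp_pos: [0.5247, -0.3045, 0.302]
tool_rot: [0.975, -0.211, -0.062, -0.036]
force: [-0.0, -0.2, -2.1]
finger_gap: 0.569
```

Emit:
{"op": "send_rows", "data": {"commands": [{"delta_pos": [-5.6,2.4,0],"yaw": 0},{"delta_pos": [0,0,0],"yaw": 0},{"delta_pos": [0,0,0],"yaw": 0}]}}

```text
t: 13.1
tcp_pos: [0.4664, -0.2791, 0.3045]
tool_rot: [0.975, -0.211, -0.062, -0.036]
force: [0.3, 0.3, -2.4]
finger_gap: 0.575
```

Run:
```python
from h import *
s=manip.sense(); print(s)
```

```text
{'t': 13.1, 'q': array([-7.44546257e-01,  4.00741811e-01,  1.44875697e+00, -7.63597938e-04,
        1.43565854e+00,  1.25174058e+00]), 'qd': array([-0.00081241, -0.02882354,  0.05818701, -0.00473547,  0.04679194,
       -0.00074296]), 'tau': array([ 9.02174064e-02, -4.02445686e+01, -1.88050586e+01,  1.85774214e-02,
        5.99220805e-01, -2.80583336e-03]), 'tcp_pos': array([ 0.4663887 , -0.27912505,  0.3045091 ]), 'tool_rot': array([ 0.97495426, -0.21052362, -0.0620052 , -0.03604654]), 'force': array([ 0.34158249,  0.2633142 , -2.40396117]), 'ft_torque': array([-0.10930116, -0.03803971,  0.03624248]), 'finger_gap': 0.5747556926459604}
```

Emit:
{"op": "send_rows", "data": {"commands": [{"delta_pos": [0,0,-5],"yaw": 0},{"delta_pos": [0,0,-5],"yaw": 0},{"delta_pos": [0,0,0],"yaw": 0}]}}

```text
t: 13.48
tcp_pos: [0.4706, -0.2824, 0.2068]
tool_rot: [0.975, -0.21, -0.057, -0.033]
force: [0.3, -0.4, -1.7]
finger_gap: 0.569
```

Emit:
{"op": "send_rows", "data": {"commands": [{"delta_pos": [0,0,2],"yaw": 0},{"delta_pos": [0,0,2],"yaw": 0},{"delta_pos": [0,0,2],"yaw": 0},{"delta_pos": [0,0,2],"yaw": 0},{"delta_pos": [0,0,2],"yaw": 0}]}}

```text
t: 14.1
tcp_pos: [0.4765, -0.2868, 0.3212]
tool_rot: [0.976, -0.21, -0.051, -0.03]
force: [0.4, 0.3, -2.1]
finger_gap: 0.574
```

Emit:
{"op": "send_rows", "data": {"commands": [{"delta_pos": [0,0,-2],"yaw": 0},{"delta_pos": [0,0,-2],"yaw": 0},{"delta_pos": [0,0,-2],"yaw": 0},{"delta_pos": [0,0,-2],"yaw": 0},{"delta_pos": [0,0,0],"yaw": 0}]}}

```text
t: 14.72
tcp_pos: [0.485, -0.2933, 0.2583]
tool_rot: [0.977, -0.21, -0.037, -0.022]
force: [0.6, -0.9, -2.6]
finger_gap: 0.571
```

Emit:
{"op": "send_rows", "data": {"commands": [{"delta_pos": [0,0,2],"yaw": 0},{"delta_pos": [0,0,2],"yaw": 0},{"delta_pos": [0,0,0],"yaw": 0},{"delta_pos": [0,0,-2],"yaw": 0},{"delta_pos": [0,0,-2],"yaw": 0},{"delta_pos": [0,0,-2],"yaw": 0},{"delta_pos": [0,0,-2],"yaw": 0},{"delta_pos": [0,0,0],"yaw": 0}]}}

```text
t: 15.72
tcp_pos: [0.4899, -0.2969, 0.2296]
tool_rot: [0.977, -0.209, -0.029, -0.017]
force: [0.9, 0.6, -2.3]
finger_gap: 0.576
```

Emit:
{"op": "send_rows", "data": {"commands": [{"delta_pos": [0,0,2],"yaw": 0},{"delta_pos": [0,0,2],"yaw": 0},{"delta_pos": [0,0,0],"yaw": 0},{"delta_pos": [0,0,-2],"yaw": 0},{"delta_pos": [0,0,-2],"yaw": 0},{"delta_pos": [0,0,0],"yaw": 0}]}}

```text
t: 16.48
tcp_pos: [0.4915, -0.2982, 0.2338]
tool_rot: [0.977, -0.209, -0.026, -0.015]
force: [0.1, 0.9, -1.8]
finger_gap: 0.57
```

```bash
cat >> h.py <<'E'
def hang():
    s=manip.sense(); w=manip.snapshot("wrist"); C=cam("wrist",s); R0=R.from_quat(s["tool_rot"]).as_matrix(); t=np.array(s["tcp_pos"])
    lim=(np.arange(420)<285)[:,None]; m=dark(w,112)*lim
    def mod(th,dz,du):   # tool frame: x fwd, z down
        a=np.array([np.cos(th),0,np.sin(th)]); n=np.array([np.sin(th),0,-np.cos(th)])
        return np.array([t+R0@(np.array([du,0,-dz])+a*i-n*k+np.array([0,j,0])) for i in(0,.11) for j in(-.026,.026) for k in(0,.026)])
    def f(p):
        z=sil(C,[mod(*p)])*lim; return np.abs(z-near(m,z,8)).sum()+3e6*((p[1]-.014)**2+(p[2]-.006)**2)
    G=min((f((a,.014,.006)),a) for a in np.arange(.6,1.75,.05)); q=[G[1],.014,.006]
    r=minimize(f,q,method="Nelder-Mead",options=dict(initial_simplex=np.array(q)+np.vstack([np.zeros(3),np.diag([.06,.004,.004])]),maxiter=120))
    B=mod(*r.x); ax=B[4]-B[0]; cv2.polylines(w,[cv2.convexHull(proj(C,B).astype(np.float32)).astype(int)],True,(0,255,0),1)
    print("th",r.x.round(3),round(r.fun),"world tilt",np.degrees(np.arctan2(-ax[2],np.hypot(*ax[:2]))).round(1),"low corners",B[np.argsort(B[:,2])[:4]].round(3).tolist(),"tcp",t.round(4)); return r.x,B,w,s
E
python3 - <<'E'
from h import *
p,B,w,s=hang(); cv2.imwrite("pics/p5.png",w)
E
```

```text
th [1.208 0.015 0.006] 1557 world tilt 72.4 low corners [[0.495, -0.326, 0.135], [0.517, -0.279, 0.136], [0.518, -0.337, 0.143], [0.539, -0.289, 0.144]] tcp [ 0.4915 -0.2982  0.2338]
```

View pics/p5.png

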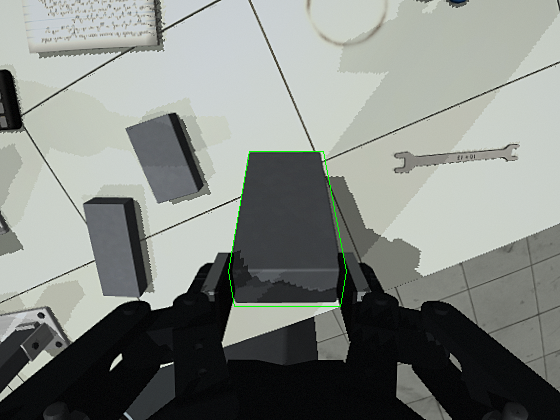

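The fit outlines the plate well: it leans about 18° from vertical, with the lowest edge 0.135 m above the bench. I'll lower it onto that edge, then swing the top forward about it.

Emit:
{"op": "send_rows", "data": {"commands": [{"delta_pos": [0,0,-2],"yaw": 0},{"delta_pos": [0,0,-2],"yaw": 0},{"delta_pos": [0,0,-2],"yaw": 0},{"delta_pos": [0,0,-2],"yaw": 0},{"delta_pos": [0,0,-1.5],"yaw": 0},{"delta_pos": [0,0,-1],"yaw": 0},{"delta_pos": [0,0,0],"yaw": 0},{"delta_pos": [0,0,0],"yaw": 0}]}}

```text
t: 17.52
tcp_pos: [0.4971, -0.303, 0.1338]
tool_rot: [0.978, -0.209, -0.018, -0.01]
force: [-0.1, 0.2, -3.0]
finger_gap: 0.572
```

Emit:
{"op": "send_rows", "data": {"commands": [{"delta_pos": [0,0,-1],"yaw": 0},{"delta_pos": [0,0,-1],"yaw": 0},{"delta_pos": [0,0,-1],"yaw": 0},{"delta_pos": [0,0,0],"yaw": 0}], "force": 20}}

```text
t: 18.02
tcp_pos: [0.4976, -0.3035, 0.1026]
tool_rot: [0.978, -0.209, -0.017, -0.01]
force: [0.0, -0.1, -1.8]
finger_gap: 0.568
```

Emit:
{"op": "send_rows", "data": {"commands": [{"delta_pos": [0,0,-0.5],"yaw": 0},{"delta_pos": [0,0,-0.3],"yaw": 0}]}}

```text
t: 18.27
tcp_pos: [0.4994, -0.3042, 0.1021]
tool_rot: [0.978, -0.209, -0.015, -0.009]
force: [-2.2, 2.3, 14.5]
finger_gap: 0.567
```

Emit:
{"op": "send_rows", "data": {"commands": [{"delta_pos": [0.5,-0.2,0],"yaw": 0},{"delta_pos": [0.5,-0.2,0],"yaw": 0},{"delta_pos": [0.5,-0.2,0],"yaw": 0},{"delta_pos": [0.4,-0.2,0],"yaw": 0}]}}

```text
t: 18.77
tcp_pos: [0.5197, -0.3127, 0.103]
tool_rot: [0.978, -0.209, -0.014, -0.009]
force: [0.2, -0.1, -1.8]
finger_gap: 0.572
```

Run:
```python
from h import *
p,B,w,s=hang(); cv2.imwrite("pics/p6.png",w)
```

```text
th [1.21  0.015 0.006] 1351 world tilt 71.1 low corners [[0.525, -0.343, 0.005], [0.547, -0.295, 0.006], [0.548, -0.353, 0.013], [0.569, -0.305, 0.014]] tcp [ 0.5197 -0.3127  0.103 ]
```

Emit:
{"op": "send_rows", "data": {"commands": [{"delta_pos": [0,0,-0.9],"yaw": 0},{"delta_pos": [0.6,-0.26,-0.5],"yaw": 0},{"delta_pos": [0.6,-0.26,-0.4],"yaw": 0}]}}

```text
t: 19.2
tcp_pos: [0.536, -0.32, 0.1034]
tool_rot: [0.978, -0.209, -0.009, -0.006]
force: [-5.1, 2.2, 12.1]
finger_gap: 0.577
```

Run:
```python
from h import *
p,B,w,s=hang(); cv2.imwrite("pics/p6.png",w)
```

```text
th [1.374 0.013 0.007] 1195 world tilt 79.9 low corners [[0.527, -0.343, 0.003], [0.548, -0.296, 0.004], [0.55, -0.354, 0.008], [0.571, -0.306, 0.009]] tcp [ 0.536  -0.32    0.1034]
```

That works: the lean is down to 10° and the bottom edge has stayed put. I'll carry on.

Emit:
{"op": "send_rows", "data": {"commands": [{"delta_pos": [0.6,-0.26,-0.4],"yaw": 0},{"delta_pos": [0.6,-0.26,-0.4],"yaw": 0},{"delta_pos": [0.3,-0.13,-0.4],"yaw": 0}]}}

```text
t: 19.62
tcp_pos: [0.5546, -0.3275, 0.1018]
tool_rot: [0.978, -0.208, -0.005, -0.005]
force: [-1.2, 2.1, 15.2]
finger_gap: 0.568
```

Run:
```python
from h import *
p,B,w,s=hang(); cv2.imwrite("pics/p6.png",w)
```

```text
th [1.552 0.012 0.007] 1079 world tilt 89.4 low corners [[0.528, -0.343, 0.004], [0.552, -0.354, 0.004], [0.549, -0.296, 0.004], [0.573, -0.306, 0.004]] tcp [ 0.5546 -0.3275  0.1018]
```

Emit:
{"op": "send_rows", "data": {"commands": [{"delta_pos": [0,0,0],"yaw": 0},{"delta_pos": [0,0,0],"yaw": 0}]}}

```text
t: 19.92
tcp_pos: [0.5542, -0.3273, 0.103]
tool_rot: [0.978, -0.208, -0.006, -0.005]
force: [-0.5, -0.2, 1.9]
finger_gap: 0.57
```

Emit:
{"op": "send_rows", "data": {"commands": [{"delta_pos": [0,0,0],"yaw": 0},{"delta_pos": [0,0,0],"yaw": 0},{"delta_pos": [0,0,0],"yaw": 0},{"delta_pos": [0,0,2],"yaw": 0},{"delta_pos": [0,0,2],"yaw": 0},{"delta_pos": [0,0,2],"yaw": 0},{"delta_pos": [0,0,2],"yaw": 0},{"delta_pos": [0,0,2],"yaw": 0},{"delta_pos": [0,0,0],"yaw": 0}], "grip": -0.7}}

```text
t: 21.05
tcp_pos: [0.5565, -0.3292, 0.2119]
tool_rot: [0.978, -0.208, -0.002, -0.003]
force: [-0.7, -0.8, 1.0]
finger_gap: 0.847
```

Run:
```python
from h import *
s=manip.sense(); w=manip.snapshot("wrist"); C=cam("wrist",s); print(s["tcp_pos"],s["tool_rot"],s["q"])
p,f=fit([(C,dark(w,112)*(np.arange(420)<300)[:,None].astype(np.float32))],lambda p:[box(p[0],p[1],p[2],.026,.052,0,.11)],np.array([.5505,-.325,-.41]),np.array([.004,.004,.06])); print(p.round(4),f)
cv2.polylines(w,[cv2.convexHull(proj(C,box(*p,.026,.052,0,.11)).astype(np.float32)).astype(int)],True,(0,255,0),1)
a=manip.snapshot("scene")
cv2.imwrite("pics/p7.png",np.hstack([cv2.resize(a[90:300,200:480],(400,300)),cv2.resize(w,(400,300))]))
```

```text
[ 0.55653159 -0.32915782  0.21186131] [ 0.97803344 -0.20841816 -0.00171586 -0.00308614] [-0.70839234  0.57981256  1.39072551  0.00409409  1.17702245  1.28073921]
[ 0.6003 -0.3694 -0.6927] 2686.619607843137
```

View pics/p7.png

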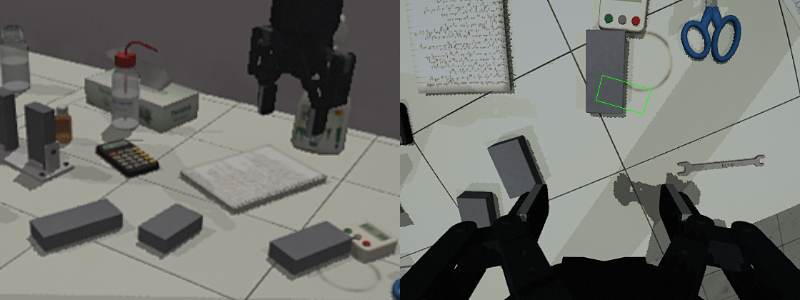

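The plate toppled forward when I released it. It lies flat again, close to the timer. I'll locate it and redo the sequence, this time pressing it square and opening only slightly before checking.

Run:
```python
from h import *
s=manip.sense(); w=manip.snapshot("wrist"); C=cam("wrist",s)
for v in ([(C,dark(w,112))],[(C,dark(w,112)),(cam("top"),dark(manip.snapshot("top"),106))]):
    p,f=fit(v,lambda p:[box(p[0],p[1],p[2],.11,.052,0,.026)],np.array([.625,-.358,-.42]),np.array([.006,.006,.06])); print(p.round(4),f)
u=np.array([np.cos(p[2]),np.sin(p[2])]); print("near end",p[:2]-.055*u,"tcp target",p[:2]-.06*u, "delta", p[:2]-.06*u-s["tcp_pos"][:2])
i=[fit([(C,dark(w,112))],lambda q:[box(*p,.11,.052,0,q[0])],np.array([h]),np.array([.004]))for h in(.026,.052)]; print(i)
```

```text
[ 0.6286 -0.3625 -0.4346] 802.1568627450981
[ 0.6285 -0.3634 -0.4317] 1529.2117647058824
near end [ 0.57853288 -0.34039607] tcp target [ 0.5739917  -0.33830379] delta [ 0.01866419 -0.01011442]
[(array([0.0475]), np.float64(572.7137254901961)), (array([0.0475]), np.float64(711.7137254901961))]
```

Run:
```python
from h import *
s=manip.sense(); w=manip.snapshot("wrist"); C=cam("wrist",s); sc=manip.snapshot("scene"); 
v=[(C,dark(w,112)),(cam("top"),dark(manip.snapshot("top"),106)),(cam("scene"),dark(sc,106))]
def mod(p):  # near bottom edge x,y ; yaw ; pitch (far end up) ; z of near edge
    Rm=R.from_euler("zy",[p[2],-p[3]]).as_matrix()
    return [np.array([np.array([p[0],p[1],p[4]])+Rm@[i,j,k] for i in(0,.11) for j in(-.026,.026) for k in(0,.026)])]
for t in(0.,.15):
    p,f=fit(v,mod,np.array([.5785,-.3404,-.43,t,0.]),np.array([.005,.005,.05,.1,.005])); print(p.round(4),f)
b=mod(p)[0]
for (C2,_),im in zip(v[::2],(w,sc)): cv2.polylines(im,[cv2.convexHull(proj(C2,b).astype(np.float32)).astype(int)],True,(0,255,0),1)
cv2.imwrite("pics/p8.png",np.hstack([cv2.resize(sc[190:290,350:490],(420,300),interpolation=cv2.INTER_CUBIC),cv2.resize(w[0:210,180:450],(380,300))]))
```

```text
[ 0.578  -0.3407 -0.4301  0.0203  0.0017] 1987.3921568627452
[ 5.782e-01 -3.403e-01 -4.387e-01  2.560e-02 -4.000e-04] 2100.9333333333334
```

View pics/p8.png

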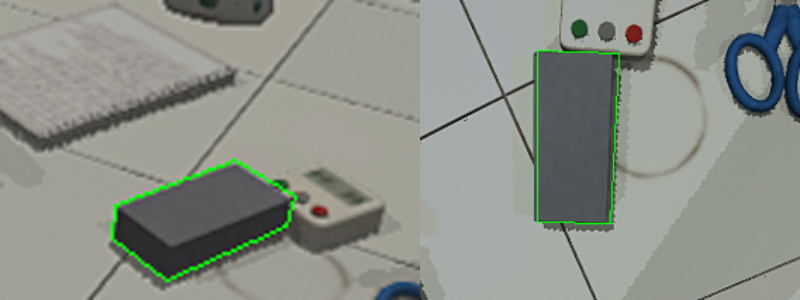

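The overlay shows the plate flat on the bench with the timer beyond its far end. I'll re-grip its near end the same way.

Emit:
{"op": "send_rows", "data": {"commands": [{"delta_pos": [1.8,-1.0,-2],"yaw": -0.01},{"delta_pos": [0,0,-3.0],"yaw": 0},{"delta_pos": [0,0,-3.0],"yaw": 0},{"delta_pos": [0,0,-3.0],"yaw": 0},{"delta_pos": [0,0,-2.0],"yaw": 0},{"delta_pos": [0,0,0],"yaw": 0}]}}

```text
t: 22.15
tcp_pos: [0.5721, -0.3372, 0.0701]
tool_rot: [0.977, -0.214, -0.007, -0.006]
force: [0.1, 0.7, 0.3]
finger_gap: 0.851
```

Emit:
{"op": "send_rows", "data": {"commands": [{"delta_pos": [0.2,-0.2,-2],"yaw": 0},{"delta_pos": [0,0,-2],"yaw": 0},{"delta_pos": [0,0,-1.4],"yaw": 0},{"delta_pos": [0,0,0],"yaw": 0}]}}

```text
t: 22.65
tcp_pos: [0.5749, -0.3399, 0.0134]
tool_rot: [0.977, -0.214, -0.007, -0.006]
force: [-0.5, 0.6, 0.5]
finger_gap: 0.849
```

Position is as wanted, so I'll close and lift with brisk strokes, moving back towards the robot.

Emit:
{"op": "send_rows", "data": {"commands": [{"delta_pos": [0,0,0],"yaw": 0},{"delta_pos": [0,0,0],"yaw": 0},{"delta_pos": [0,0,0],"yaw": 0},{"delta_pos": [0,0,0],"yaw": 0},{"delta_pos": [0.1,0,1.2],"yaw": 0},{"delta_pos": [0.3,-0.1,1.2],"yaw": 0},{"delta_pos": [0,0,6],"yaw": 0},{"delta_pos": [0,0,6],"yaw": 0},{"delta_pos": [0,0,2],"yaw": 0},{"delta_pos": [0,0,0],"yaw": 0}], "grip": 1, "force": 20}}

```text
t: 23.9
tcp_pos: [0.5795, -0.3409, 0.1868]
tool_rot: [0.977, -0.214, -0.005, -0.005]
force: [0.0, 0.9, -3.1]
finger_gap: 0.599
```

Run:
```python
from h import *
p,B,w,s=hang(); print(s["tool_rot"],s["finger_gap"],s["force"])
```

```text
th [0.941 0.015 0.008] 1637 world tilt 54.6 low corners [[0.615, -0.385, 0.097], [0.636, -0.338, 0.097], [0.634, -0.394, 0.112], [0.656, -0.347, 0.112]] tcp [ 0.5795 -0.3409  0.1868]
[ 0.97690803 -0.21354478 -0.00503497 -0.00489696] 0.5986047919323134 [ 0.00794782  0.87746604 -3.09852988]
```

Emit:
{"op": "send_rows", "data": {"commands": [{"delta_pos": [-1.8,0.8,0],"yaw": 0},{"delta_pos": [-3.6,1.6,0],"yaw": 0},{"delta_pos": [-5.0,2.3,0],"yaw": 0},{"delta_pos": [0,0,0],"yaw": 0},{"delta_pos": [0,0,-5],"yaw": 0},{"delta_pos": [0,0,0],"yaw": 0},{"delta_pos": [0,0,6],"yaw": 0},{"delta_pos": [0,0,0],"yaw": 0}]}}

```text
t: 24.95
tcp_pos: [0.4702, -0.29, 0.1886]
tool_rot: [0.977, -0.214, -0.012, -0.009]
force: [1.3, -0.6, -3.0]
finger_gap: 0.599
```

Run:
```python
from h import *
p,B,w,s=hang(); print(s["tool_rot"],s["finger_gap"],s["force"])
```

```text
th [1.115 0.016 0.007] 1723 world tilt 65.4 low corners [[0.486, -0.325, 0.093], [0.508, -0.277, 0.094], [0.508, -0.335, 0.104], [0.529, -0.287, 0.105]] tcp [ 0.4702 -0.29    0.1886]
[ 0.97681086 -0.21359484 -0.01180006 -0.00886256] 0.5985810782171778 [ 1.33174768 -0.5974144  -3.03320406]
```

Emit:
{"op": "send_rows", "data": {"commands": [{"delta_pos": [0,0,-2],"yaw": 0},{"delta_pos": [0,0,-2],"yaw": 0},{"delta_pos": [0,0,-2],"yaw": 0},{"delta_pos": [0,0,-1],"yaw": 0},{"delta_pos": [0,0,0],"yaw": 0}]}}

```text
t: 25.62
tcp_pos: [0.469, -0.2885, 0.1143]
tool_rot: [0.977, -0.213, -0.015, -0.01]
force: [-0.6, -0.0, -2.2]
finger_gap: 0.595
```

Emit:
{"op": "send_rows", "data": {"commands": [{"delta_pos": [0,0,-1.0],"yaw": 0},{"delta_pos": [0,0,-0.8],"yaw": 0},{"delta_pos": [0.1,0,-0.7],"yaw": 0},{"delta_pos": [0.6,-0.26,-0.4],"yaw": 0},{"delta_pos": [0.6,-0.26,-0.4],"yaw": 0},{"delta_pos": [0.6,-0.26,-0.4],"yaw": 0}]}}

```text
t: 26.38
tcp_pos: [0.4866, -0.2947, 0.0981]
tool_rot: [0.977, -0.212, -0.015, -0.01]
force: [-3.6, 1.8, 15.4]
finger_gap: 0.595
```

Run:
```python
from h import *
p,B,w,s=hang(); print(s["tool_rot"],s["finger_gap"],s["force"])
```

```text
th [1.285 0.014 0.007] 1361 world tilt 75.6 low corners [[0.485, -0.321, -0.001], [0.507, -0.274, -0.0], [0.508, -0.332, 0.005], [0.53, -0.284, 0.006]] tcp [ 0.4866 -0.2947  0.0981]
[ 0.97719567 -0.21155972 -0.01531017 -0.00983347] 0.5953303768963962 [-3.55810067  1.79143129 15.39407834]
```

Emit:
{"op": "send_rows", "data": {"commands": [{"delta_pos": [0.6,-0.26,-0.4],"yaw": 0},{"delta_pos": [0.6,-0.26,-0.4],"yaw": 0},{"delta_pos": [0.5,-0.22,-0.4],"yaw": 0},{"delta_pos": [0.2,-0.1,-0.3],"yaw": 0}]}}

```text
t: 26.92
tcp_pos: [0.5125, -0.3066, 0.0963]
tool_rot: [0.977, -0.212, -0.006, -0.006]
force: [-0.8, 1.0, 7.3]
finger_gap: 0.596
```

Run:
```python
from h import *
p,B,w,s=hang(); print(s["tool_rot"],s["finger_gap"],s["force"])
```

```text
th [1.534 0.014 0.004] 1050 world tilt 88.7 low corners [[0.485, -0.322, -0.0], [0.506, -0.274, 0.0], [0.508, -0.332, 0.0], [0.53, -0.285, 0.001]] tcp [ 0.5125 -0.3066  0.0963]
[ 0.97728932 -0.21172294 -0.00646864 -0.00609378] 0.5961154673047615 [-0.80453996  1.048443    7.30297982]
```

Emit:
{"op": "send_rows", "data": {"commands": [{"delta_pos": [0.05,0,-0.3],"yaw": 0},{"delta_pos": [0,0,0],"yaw": 0}]}}

```text
t: 27.22
tcp_pos: [0.5152, -0.3077, 0.0966]
tool_rot: [0.977, -0.212, -0.004, -0.005]
force: [-0.2, 0.6, -1.7]
finger_gap: 0.591
```

Emit:
{"op": "send_rows", "data": {"commands": [{"delta_pos": [0,0,0],"yaw": 0},{"delta_pos": [0,0,0],"yaw": 0}], "grip": -0.3}}

```text
t: 27.48
tcp_pos: [0.5157, -0.3082, 0.0969]
tool_rot: [0.977, -0.212, -0.003, -0.004]
force: [-0.4, -0.8, 0.3]
finger_gap: 0.645
```

Run:
```python
from h import *
p,B,w,s=hang(); print(s["tool_rot"],s["finger_gap"],s["force"])
```

```text
th [1.554 0.013 0.009] 1360 world tilt 89.3 low corners [[0.491, -0.325, -0.001], [0.515, -0.335, -0.001], [0.512, -0.277, -0.001], [0.536, -0.288, -0.0]] tcp [ 0.5157 -0.3082  0.0969]
[ 0.97732132 -0.2116972  -0.00277954 -0.00442715] 0.6448053253076392 [-0.37966661 -0.76041613  0.30599046]
```

It's released and still upright at 89°. I'll open wider and rise.

Emit:
{"op": "send_rows", "data": {"commands": [{"delta_pos": [0,0,0],"yaw": 0},{"delta_pos": [0,0,0],"yaw": 0},{"delta_pos": [0,0,1],"yaw": 0},{"delta_pos": [0,0,2],"yaw": 0},{"delta_pos": [0,0,2],"yaw": 0},{"delta_pos": [0,0,3],"yaw": 0},{"delta_pos": [0,0,3],"yaw": 0},{"delta_pos": [0,0,0],"yaw": 0}], "grip": -0.6}}

```text
t: 28.52
tcp_pos: [0.5156, -0.3083, 0.2124]
tool_rot: [0.977, -0.212, -0.002, -0.004]
force: [-0.4, -0.6, -0.7]
finger_gap: 0.8
```

Run:
```python
from h import *
s=manip.sense(); w=manip.snapshot("wrist"); C=cam("wrist",s); print(s["tcp_pos"],s["tool_rot"],s["q"].round(3))
lim=(np.arange(420)<330)[:,None].astype(np.float32)
p,f=fit([(C,dark(w,112)*lim)],lambda p:[box(p[0],p[1],p[2],.026,.052,0,.11)],np.array([.5135,-.306,-.42]),np.array([.004,.004,.06])); print(p.round(4),f)
v=[(cam("top"),dark(manip.snapshot("top"),106)),(cam("scene"),dark(manip.snapshot("scene"),106))]
for c,m in v: print("IoU",(m*sil(c,[box(*p,.026,.052,0,.11)])).sum()/sil(c,[box(*p,.026,.052,0,.11)]).sum())
print((m:=dark(w,112)*(z:=sil(C,[box(*p,.026,.052,0,.11)]))).sum()/z.sum(), z.sum(), (z*lim).sum())
cv2.polylines(w,[cv2.convexHull(proj(C,box(*p,.026,.052,0,.11)).astype(np.float32)).astype(int)],True,(0,255,0),1); cv2.imwrite("pics/p9.png",w)
```

```text
[ 0.51563646 -0.30831791  0.21235132] [ 0.97728857 -0.2118608  -0.00222075 -0.00413838] [-0.727  0.519  1.51   0.006  1.12   1.268]
[ 0.5155 -0.3078 -0.4911] 517.4549019607844
IoU 0.8373836557193176
IoU 0.928077093773693
0.9512426608935511 3528.639215686275 3528.639215686275
```

The plate stands at (0.5155, −0.308). I'll turn the gripper a quarter turn to re-grip it across its thickness.

Emit:
{"op": "send_rows", "data": {"commands": [{"delta_pos": [0,0,0],"yaw": 0.173},{"delta_pos": [0,0,0],"yaw": 0.173},{"delta_pos": [0,0,0],"yaw": 0.173},{"delta_pos": [0,0,0],"yaw": 0.173},{"delta_pos": [0,0,0],"yaw": 0.173},{"delta_pos": [0,0,0],"yaw": 0.173},{"delta_pos": [0,0,0],"yaw": 0.173},{"delta_pos": [0,0,0],"yaw": 0.173},{"delta_pos": [0,0,0],"yaw": 0.173},{"delta_pos": [0,0,0],"yaw": 0}]}}

```text
t: 29.92
tcp_pos: [0.5051, -0.2998, 0.1907]
tool_rot: [0.831, 0.556, -0.021, -0.01]
force: [0.2, 0.2, -0.7]
finger_gap: 0.799
```

Run:
```python
from h import *
s=manip.sense(); w=manip.snapshot("wrist"); C=cam("wrist",s); print(s["tcp_pos"],s["tool_rot"]); X=R.from_quat(s["tool_rot"]).as_matrix(); print("yaw",np.arctan2(X[1,0],X[0,0]),X[:,2].round(3))
lim=(np.arange(420)<330)[:,None].astype(np.float32)
for y0 in(-.36,-.5):
  p,f=fit([(C,dark(w,112)*lim)],lambda p:[box(p[0],p[1],p[2],.026,.052,0,.11)],np.array([.5155,-.308,y0]),np.array([.004,.004,.06])); print(p.round(4),f)
cv2.imwrite("pics/p10.png",w)
```

```text
[ 0.50513764 -0.2997794   0.19072517] [ 0.83081726  0.55606058 -0.02083158 -0.01026455]
yaw 1.1801048728884385 [-0.046 -0.006 -0.999]
[ 0.514  -0.3054 -0.3627] 461.8941176470588
[ 0.5143 -0.3053 -0.3965] 344.16078431372546
```

Emit:
{"op": "send_rows", "data": {"commands": [{"delta_pos": [0.9,-0.6,0],"yaw": -0.02},{"delta_pos": [0,0,-1],"yaw": 0},{"delta_pos": [0,0,-1.5],"yaw": 0},{"delta_pos": [0,0,0],"yaw": 0}]}}

```text
t: 30.48
tcp_pos: [0.5143, -0.306, 0.1624]
tool_rot: [0.838, 0.545, -0.021, -0.012]
force: [0.1, -0.7, -0.1]
finger_gap: 0.803
```

```bash
cat > look.py <<'E'
from h import *
s=manip.sense(); w=manip.snapshot("wrist"); C=cam("wrist",s); X=R.from_quat(s["tool_rot"]).as_matrix(); print(np.round(s["tcp_pos"],4),"yaw",np.arctan2(X[1,0],X[0,0]).round(3),X[:,2].round(3))
lim=(np.arange(420)<330)[:,None].astype(np.float32)
p,f=fit([(C,dark(w,112)*lim)],lambda p:[box(p[0],p[1],p[2],.026,.052,0,.11)],np.array([.5145,-.306,-.42]),np.array([.004,.004,.06])); print(p.round(4),f)
E
python3 look.py
```

```text
[ 0.5143 -0.306   0.1624] yaw 1.153 [-0.048 -0.003 -0.999]
[ 0.5133 -0.3052 -0.4188] 617.9529411764706
```

Emit:
{"op": "send_rows", "data": {"commands": [{"delta_pos": [0,0,2],"yaw": 0},{"delta_pos": [0,0,2],"yaw": 0},{"delta_pos": [0,0,0],"yaw": 0},{"delta_pos": [0,0,-2],"yaw": 0},{"delta_pos": [0,0,-2],"yaw": 0},{"delta_pos": [0,0,-2],"yaw": 0},{"delta_pos": [0,0,-2],"yaw": 0},{"delta_pos": [0,0,-2],"yaw": 0},{"delta_pos": [0,0,0],"yaw": 0}]}}

```text
t: 31.65
tcp_pos: [0.5128, -0.3048, 0.0982]
tool_rot: [0.838, 0.544, -0.021, -0.012]
force: [-0.7, 0.0, 0.2]
finger_gap: 0.802
```

```bash
python3 look.py
```

```text
[ 0.5128 -0.3048  0.0982] yaw 1.152 [-0.049 -0.002 -0.999]
[ 0.5143 -0.3051 -0.4109] 781.6078431372549
```

Emit:
{"op": "send_rows", "data": {"commands": [{"delta_pos": [0.1,0,-1],"yaw": 0},{"delta_pos": [0,0,-0.9],"yaw": 0},{"delta_pos": [0,0,0],"yaw": 0}]}}

```text
t: 32.08
tcp_pos: [0.5155, -0.3061, 0.0805]
tool_rot: [0.839, 0.544, -0.02, -0.01]
force: [0.1, 0.3, 0.7]
finger_gap: 0.798
```

Emit:
{"op": "send_rows", "data": {"commands": [{"delta_pos": [0,0,0],"yaw": 0},{"delta_pos": [0,0,0],"yaw": 0},{"delta_pos": [0,0,0],"yaw": 0},{"delta_pos": [0,0,0],"yaw": 0},{"delta_pos": [0,0,0],"yaw": 0}], "grip": 1, "force": 30}}

```text
t: 32.7
tcp_pos: [0.5161, -0.3066, 0.0813]
tool_rot: [0.839, 0.544, -0.02, -0.009]
force: [-0.6, -0.5, -1.1]
finger_gap: 0.303
```

Gripped at a 25.8 mm opening. I'll lift and travel towards the shield.

Emit:
{"op": "send_rows", "data": {"commands": [{"delta_pos": [0,0,1.5],"yaw": 0},{"delta_pos": [0,0,2.5],"yaw": 0},{"delta_pos": [0,0,2.5],"yaw": 0},{"delta_pos": [0,0,2.5],"yaw": 0},{"delta_pos": [0,0,2.5],"yaw": 0},{"delta_pos": [0,0,2.0],"yaw": 0},{"delta_pos": [0,0,0],"yaw": 0}], "force": 50}}

```text
t: 33.58
tcp_pos: [0.514, -0.3047, 0.2239]
tool_rot: [0.839, 0.544, -0.02, -0.01]
force: [0.8, -1.4, -2.6]
finger_gap: 0.296
```

Emit:
{"op": "send_rows", "data": {"commands": [{"delta_pos": [0.5,2.5,0],"yaw": 0.03},{"delta_pos": [0.9,4.5,0],"yaw": 0.04},{"delta_pos": [0.9,4.5,0],"yaw": 0.04},{"delta_pos": [0.9,4.5,0],"yaw": 0.04},{"delta_pos": [0.9,4.5,0],"yaw": 0.04},{"delta_pos": [0.9,4.5,0],"yaw": 0.04},{"delta_pos": [0.9,4.5,0],"yaw": 0.04},{"delta_pos": [0.5,2.5,0],"yaw": 0.03},{"delta_pos": [0,0,0],"yaw": 0}]}}

```text
t: 34.7
tcp_pos: [0.5723, 0.0263, 0.2166]
tool_rot: [0.745, 0.666, -0.026, -0.013]
force: [0.1, -0.7, -3.0]
finger_gap: 0.294
```

Run:
```python
from h import *
s=manip.sense(); w=manip.snapshot("wrist"); C=cam("wrist",s); X=R.from_quat(s["tool_rot"]).as_matrix(); print(np.round(s["tcp_pos"],4),"yaw",np.arctan2(X[1,0],X[0,0]).round(3),X[:,2].round(3),s["q"].round(2),s["finger_gap"])
cv2.imwrite("pics/w5.png",w); t=manip.snapshot("top"); cv2.imwrite("pics/t5.png",t)
for P in ([.608,.171,.118],[.61,.226,.118],[.603,.116,.118],[.608,.171,.008]): print(proj(C,P).round())
```

```text
[0.5723 0.0263 0.2166] yaw 1.46 [-0.055 -0.015 -0.998] [-0.14  0.5   1.54 -0.02  1.16 -0.01] 0.29382424803471324
[[322.  -8.]]
[[316. -99.]]
[[322.  79.]]
[[316.  27.]]
```

Emit:
{"op": "send_rows", "data": {"commands": [{"delta_pos": [0.6,2.5,1.5],"yaw": 0},{"delta_pos": [1.0,4,2.0],"yaw": 0},{"delta_pos": [1.0,2.5,1.5],"yaw": 0},{"delta_pos": [0,0,0],"yaw": 0}]}}

```text
t: 35.3
tcp_pos: [0.5979, 0.1096, 0.2663]
tool_rot: [0.749, 0.661, -0.028, -0.013]
force: [-0.3, -0.8, -2.2]
finger_gap: 0.297
```

Run:
```python
from h import *
s=manip.sense(); w=manip.snapshot("wrist"); C=cam("wrist",s); X=R.from_quat(s["tool_rot"]).as_matrix(); print(np.round(s["tcp_pos"],4),"yaw",np.arctan2(X[1,0],X[0,0]).round(3),X[:,2].round(3))
t0=cv2.imread("pics/top0.png"); T=cam("top"); S=cam("scene"); s0=cv2.imread("pics/scene0.png")
P=[.6084,.1706,-.115]
A=w.copy(); B=t0.copy(); D=s0.copy()
for o in(-.055,.055):
    for c,im in((C,A),(T,B),(S,D)): cv2.polylines(im,[proj(c,box(*P,.026,.052,.118,.1181,o)[[0,2,6,4]]).astype(int)],True,(0,255,0),1)
k=lambda im,x,y,w_,h_:cv2.resize(im[y:y+h_,x:x+w_],(400,300),interpolation=cv2.INTER_CUBIC)
cv2.imwrite("pics/q.png",np.vstack([np.hstack([cv2.resize(A,(400,300)),k(B,140,175,100,75)]),np.hstack([k(D,175,130,100,75),k(A,180,0,240,180)])]))
cv2.imwrite("pics/w6.png",w); np.save("w6.npy",np.r_[s["tcp_pos"],s["tool_rot"]])
```

```text
[0.5979 0.1096 0.2663] yaw 1.447 [-0.06  -0.018 -0.998]
```

No more pictures can be viewed, so from here I work by numbers: segment the plates' top faces, which are lighter than their sides, and unproject them at z = 0.118.

```bash
cat > sh.py <<'E'
from h import *
def tops(C,im,P,lo=70,hi=112,name=""):
    g=im.max(2); sat=im.max(2).astype(int)-im.min(2); m=((g>lo)&(g<hi)&(sat<16)).astype(np.uint8)
    m=cv2.morphologyEx(m,cv2.MORPH_OPEN,np.ones((3,3),np.uint8)); n,lab,st,ce=cv2.connectedComponentsWithStats(m,connectivity=4); out=[]
    for o in(-.055,.055):
        z=sil(C,[box(*P,.026,.052,.118,.1181,o)])>.5; l=lab[z]; l=l[l>0]
        if not len(l): print(name,o,"none, px",z.sum()); continue
        k=np.bincount(l).argmax(); c=cv2.findContours((lab==k).astype(np.uint8),0,2)[0][0]
        w=np.array([ray(C,q,.118)[:2] for q in c[:,0].astype(float)]); r=cv2.minAreaRect((w*1000).astype(np.float32)); b=cv2.boxPoints(r)
        e=b[1]-b[0] if np.linalg.norm(b[1]-b[0])>np.linalg.norm(b[2]-b[1]) else b[2]-b[1]; a=np.arctan2(e[1],e[0])-np.pi/2; a=(a+np.pi/2)%np.pi-np.pi/2
        print(name,o,"area",st[k][4],"exp",z.sum(),"ctr",np.round(r[0],1),"size",np.round(sorted(r[1]),1),"yaw",a.round(3)); out.append(r[0])
    if len(out)==2:
        d=np.subtract(out[1],out[0]); print(name,"mid",np.mean(out,0).round(1),"dist",np.linalg.norm(d).round(1),"yaw",(np.arctan2(d[1],d[0])-np.pi/2).round(4))
E
python3 - <<'E'
from sh import *
P=[.6084,.1706,-.115]
tops(cam("top"),cv2.imread("pics/top0.png"),P,name="top")
a=np.load("w6.npy"); C=cam("wrist",dict(tcp_pos=a[:3],tool_rot=a[3:])); w=cv2.imread("pics/w6.png")
tops(C,w,P,name="wrist")
for o in(-.055,.055):
  q=proj(C,box(*P,.026,.052,.118,.1181,o)).mean(0); print(q, [int(w[int(q[1]),min(559,max(0,int(q[0])+d))].max()) for d in range(-100,101,8)])
E
```

```text
top -0.055 area 201 exp 232 ctr [607.1 122.3] size [25.1 49.1] yaw -0.15
top 0.055 area 191 exp 226 ctr [622.9 230.8] size [24.3 49.5] yaw -0.148
top mid [615.  176.6] dist 109.6 yaw -0.1449
wrist -0.055 area 536 exp 1622 ctr [613.2 136.1] size [16.5 27. ] yaw -0.153
wrist 0.055 area 47 exp 2168 ctr [615.9 199.9] size [3.2 7.6] yaw 1.445
wrist mid [614.5 168. ] dist 63.9 yaw -0.0416
[297.70522557 180.60985663] [101, 134, 135, 135, 133, 134, 217, 130, 130, 20, 45, 38, 40, 40, 113, 216, 58, 204, 219, 217, 218, 220, 218, 220, 9, 28]
[297.61636389  50.68080101] [216, 216, 216, 216, 215, 215, 216, 225, 123, 128, 131, 132, 118, 116, 116, 108, 189, 213, 186, 215, 216, 214, 213, 216, 217, 215]
```

Run:
```python
from sh import *
P=[.615,.1766,-.145]
a=np.load("w6.npy"); C=cam("wrist",dict(tcp_pos=a[:3],tool_rot=a[3:])); w=cv2.imread("pics/w6.png")
for lo,hi in((70,150),(90,150),(60,165)): tops(C,w,P,lo,hi,name="wrist")
for o in(-.055,.055):
  q=proj(C,box(*P,.026,.052,.118,.1181,o)); c=q.mean(0); print("pred",q[::2].round().tolist())
  for dy in range(-60,61,12):
    y=int(c[1])+dy
    if 0<=y<420: print(y,[int(w[y,int(c[0])+d].max()) for d in range(-54,55,6)])
```

```text
wrist -0.055 area 2862 exp 1653 ctr [590.9 130.9] size [58.6 60.8] yaw 1.412
wrist 0.055 area 4531 exp 2213 ctr [604.4 223.6] size [60.6 75.7] yaw -0.154
wrist mid [597.7 177.2] dist 93.7 yaw -0.1453
wrist -0.055 area 2778 exp 1653 ctr [590.9 130.9] size [58.6 60.8] yaw 1.412
wrist 0.055 area 4407 exp 2213 ctr [604.4 223.6] size [60.5 75.7] yaw -0.154
wrist mid [597.6 177.3] dist 93.7 yaw -0.145
wrist -0.055 area 2905 exp 1653 ctr [591.  130.9] size [58.6 61. ] yaw 1.412
wrist 0.055 area 4620 exp 2213 ctr [607.8 220.8] size [52.3 93.1] yaw -0.902
wrist mid [599.4 175.8] dist 91.5 yaw -0.1851
pred [[287.0, 201.0], [289.0, 145.0], [315.0, 202.0], [318.0, 146.0]]
113 [218, 217, 217, 218, 225, 217, 221, 221, 220, 212, 210, 186, 186, 191, 192, 188, 204, 204, 233]
125 [218, 217, 217, 217, 112, 218, 221, 220, 207, 206, 211, 215, 183, 191, 191, 200, 205, 206, 216]
137 [219, 218, 218, 218, 117, 143, 132, 139, 49, 47, 48, 41, 209, 203, 209, 203, 203, 204, 211]
149 [219, 129, 131, 131, 128, 128, 132, 112, 118, 109, 107, 110, 182, 223, 217, 203, 206, 204, 199]
161 [217, 130, 132, 131, 126, 130, 
[... 868 characters left out ...]
, 221, 217, 214]
29 [216, 216, 214, 215, 231, 67, 226, 116, 114, 118, 118, 114, 202, 61, 41, 211, 211, 225, 213]
41 [216, 216, 215, 132, 131, 133, 135, 115, 114, 115, 116, 106, 189, 211, 215, 217, 215, 232, 214]
53 [179, 131, 130, 132, 132, 131, 132, 114, 115, 116, 119, 107, 136, 209, 213, 217, 214, 82, 216]
65 [129, 132, 131, 132, 133, 130, 122, 113, 113, 117, 114, 119, 179, 207, 189, 214, 213, 18, 214]
77 [132, 130, 132, 133, 132, 125, 127, 37, 31, 31, 29, 78, 185, 188, 190, 215, 214, 191, 216]
89 [130, 130, 131, 131, 135, 126, 124, 227, 199, 200, 204, 182, 186, 187, 176, 188, 213, 217, 217]
101 [217, 220, 218, 226, 224, 217, 217, 219, 218, 199, 185, 183, 187, 186, 165, 186, 204, 223, 221]
```

Run:
```python
from sh import *
P=[.615,.1766,-.145]
a=np.load("w6.npy"); C=cam("wrist",dict(tcp_pos=a[:3],tool_rot=a[3:])); w=cv2.imread("pics/w6.png"); w2=cv2.bilateralFilter(w,5,30,3)
tops(C,w2,P,96,123,name="wrist")
# template fit: left plate top brightness band, shift search in world coords
g=w2.max(2).astype(float); band=((g>96)&(g<123)).astype(float)
best=[]
for x in np.arange(.605,.6251,.001):
  for y in np.arange(.168,.1851,.001):
    for yw in(-.17,-.145,-.12):
      s=0
      for o in(.055,-.055):
        z=sil(C,[box(x,y,yw,.026,.052,.118,.1181,o)],S=2); z[180:]=0; big=cv2.dilate((z>.3).astype(np.uint8),np.ones((13,13)))-0.; big[180:]=0
        s+=(band*z).sum()-1.0*(band*(big-z).clip(0)).sum()-((1-band)*z).sum()
      best.append((s,x,y,yw))
print(sorted(best)[-6:])
print("scale px/mm",np.linalg.norm(proj(C,[.615,.18,.118])-proj(C,[.616,.18,.118])))
```

```text
wrist -0.055 area 1139 exp 1653 ctr [608.1 124.3] size [24.  51.5] yaw -0.122
wrist 0.055 area 1958 exp 2213 ctr [623.7 233.2] size [25.1 50.6] yaw -0.121
wrist mid [615.9 178.8] dist 110.0 yaw -0.142
[(np.float64(2479.5176470588235), np.float64(0.616), np.float64(0.17900000000000002), -0.145), (np.float64(2485.7607843137253), np.float64(0.614), np.float64(0.17900000000000002), -0.145), (np.float64(2516.752941176471), np.float64(0.615), np.float64(0.18000000000000002), -0.145), (np.float64(2520.5803921568627), np.float64(0.616), np.float64(0.17800000000000002), -0.145), (np.float64(2567.290196078431), np.float64(0.615), np.float64(0.17800000000000002), -0.145), (np.float64(2579.7960784313727), np.float64(0.615), np.float64(0.17900000000000002), -0.145)]
scale px/mm 1.1741991727554832
```

Shield measured by two cameras: centre (0.615, 0.1785) and yaw −0.143, with top-face sizes and the 110 mm spacing agreeing. Now I need how the held plate sits in the hand.

```bash
cat > held.py <<'E'
from h import *
def held(w,tcp,rot,h0=None,r1=290,verbose=True):
    C=cam("wrist",dict(tcp_pos=tcp,tool_rot=rot)); R0=R.from_quat(rot).as_matrix(); t=np.array(tcp)
    g=w.max(2); m=((g<70)&(g>25)).astype(np.float32); lim=np.zeros((420,560),np.float32); lim[:r1,200:400]=1; m*=lim
    def mod(p):  # ox,oy: centre of plate axis at tcp plane, h: top above tcp, a: pitch about jaw, b: about tool x, c yaw
        Q=R.from_euler("xyz",[p[4],p[3],p[5]]).as_matrix()
        return np.array([t+R0@(np.array([p[0],p[1],-p[2]])+Q@[i,j,k]) for i in(-.026,.026) for j in(-.013,.013) for k in(0,.11)])
    D=np.array([.004,.003,.006,.05,.05,.04]); c0=np.array([0,0,.03,0,0,0])
    def f(q):
        p=c0+q*D; z=sil(C,[mod(p)],S=2)*lim; return np.abs(z-near(m,z,8)).sum()+4*(q**2).sum()
    best=None
    for s in((0,0,0,0,0,0),(0,0,0,1,0,0),(0,0,0,0,1,0),(0,0,0,0,-1,0)):
        s=np.array(s,float); r=minimize(f,s,method="Nelder-Mead",options=dict(initial_simplex=np.vstack([s,s+np.eye(6)]),maxiter=300))
        if best is None or r.fun<best.fun: best=r
    p=c0+best.x*D; B=mod(p); bot=B[1::2].mean(0); top=B[::2].mean(0); ax=(top-bot)/.11; wd=B[4]-B[0]
    print("p",p.round(4),"res",round(best.fun)); print("bottom ctr",bot.round(4),"minus tcp",(bot-t).round(4),"axis",ax.round(3),"width yaw",(np.arctan2(wd[1],wd[0])%np.pi).round(3),"low z",B[:,2].min().round(4))
E
python3 - <<'E'
from held import *
a=np.load("w6.npy"); w=cv2.imread("pics/w6.png"); held(w,a[:3],a[3:])
for y in range(176,330,14): print(y,[int(w[y,x].max()) for x in range(200,400,10)])
E
```

```text
p [-0.0017  0.0007 -0.0015 -0.0408 -0.0006  0.0108] res 2252
bottom ctr [0.5912 0.1014 0.1552] minus tcp [-0.0067 -0.0082 -0.1111] axis [0.065 0.058 0.996] width yaw 1.438 low z 0.1528
176 [226, 134, 131, 133, 217, 220, 132, 130, 34, 116, 115, 112, 222, 213, 219, 218, 201, 217, 218, 11]
190 [105, 141, 133, 135, 219, 218, 218, 48, 46, 48, 50, 116, 202, 202, 201, 219, 234, 218, 135, 33]
204 [105, 133, 135, 133, 221, 217, 220, 49, 48, 48, 51, 117, 200, 199, 199, 201, 219, 219, 18, 37]
218 [103, 229, 223, 218, 217, 216, 24, 44, 50, 49, 48, 47, 198, 200, 198, 207, 217, 68, 36, 36]
232 [217, 218, 221, 218, 218, 218, 46, 46, 47, 46, 46, 47, 217, 199, 200, 218, 222, 16, 132, 38]
246 [214, 217, 83, 218, 217, 220, 93, 92, 90, 87, 86, 84, 233, 218, 218, 218, 6, 60, 124, 26]
260 [51, 177, 204, 212, 146, 59, 106, 109, 104, 106, 106, 106, 55, 140, 229, 195, 195, 154, 37, 118]
274 [119, 118, 105, 9, 59, 13, 106, 103, 107, 108, 123, 119, 6, 69, 13, 196, 195, 196, 218, 218]
288 [122, 121, 7, 12, 76, 12, 38, 55, 66, 62, 62, 60, 14, 75, 10, 11, 194, 199, 197, 217]
302 [230, 11, 12, 11, 12, 9, 40, 51, 59, 61, 61, 61, 18, 13, 11, 12, 15, 213, 199, 13]
316 [10, 9, 12, 12, 13, 14, 50, 47, 48, 62, 61, 61, 18, 13, 11, 12, 12, 10, 15, 17]
```

```bash
python3 - <<'E'
s=open('held.py').read()
a=s.index("    g=w.max(2)"); b=s.index("    def mod"); s=s[:a]+'''    g=w.max(2); lim=np.zeros((420,560),np.float32); lim[150:r1,230:345]=1; L1=((g>34)&(g<60))*lim; L2=((g>78)&(g<127))*lim
'''+s[b:]
a=s.index("        p=c0+q*D;"); b=s.index("    best=None"); s=s[:a]+'''        B=mod(c0+q*D); z1=sil(C,[B[4:8]],S=2)*lim; z2=sil(C,[B[::2]],S=2)*lim; z1=z1*(1-z2)
        return np.abs(z1-near(L1,z1,5)).sum()+np.abs(z2-near(L2,z2,3)).sum()+2*(q**2).sum()
'''+s[b:]
s=s.replace("r1=290","r1=284").replace("i in(-.026,.026) for j in(-.013,.013)","i in(-.026,.026) for j in(-.013,.013)")
open('held.py','w').write(s)
E
python3 - <<'E'
from held import *
a=np.load("w6.npy"); w=cv2.imread("pics/w6.png"); held(w,a[:3],a[3:])
E
```

```text
p [-0.0015  0.0004  0.0278  0.0095 -0.0054  0.0114] res 725
bottom ctr [0.5939 0.1075 0.1842] minus tcp [-0.004  -0.002  -0.0821] axis [0.053 0.009 0.999] width yaw 1.435 low z 0.1831
```

Emit:
{"op": "send_rows", "data": {"commands": [{"delta_pos": [0.6,2.0,0],"yaw": -0.007},{"delta_pos": [0.8,2.5,0],"yaw": 0},{"delta_pos": [0.5,1.8,0],"yaw": 0},{"delta_pos": [0,0,0],"yaw": 0},{"delta_pos": [0,0,0],"yaw": 0}]}}

```text
t: 35.98
tcp_pos: [0.6144, 0.1697, 0.2615]
tool_rot: [0.754, 0.655, -0.033, -0.016]
force: [-0.7, -0.6, -1.3]
finger_gap: 0.297
```

```bash
cat > chk.py <<'E'
from held import *
s=manip.sense(); w=manip.snapshot("wrist"); X=R.from_quat(s["tool_rot"]).as_matrix(); print(np.round(s["tcp_pos"],4),"yaw",np.arctan2(X[1,0],X[0,0]).round(3),"z",X[:,2].round(3),"F",np.round(s["force"],1),s["t"]); held(w,s["tcp_pos"],s["tool_rot"])
E
python3 chk.py
```

```text
[0.6144 0.1697 0.2615] yaw 1.432 z [-0.071 -0.02  -0.997] F [-0.7 -0.6 -1.3] 35.975
p [-0.0015  0.0002  0.0277  0.0092 -0.0106  0.0098] res 685
bottom ctr [0.6099 0.1674 0.1794] minus tcp [-0.0046 -0.0023 -0.0821] axis [0.059 0.012 0.998] width yaw 1.421 low z 0.1781
```

Emit:
{"op": "send_rows", "data": {"commands": [{"delta_pos": [0.2,0.5,2],"yaw": 0.005},{"delta_pos": [0.2,0.4,2],"yaw": 0},{"delta_pos": [0,0,2],"yaw": 0},{"delta_pos": [0,0,2],"yaw": 0}]}}

```text
t: 36.52
tcp_pos: [0.6161, 0.1753, 0.3411]
tool_rot: [0.754, 0.656, -0.037, -0.018]
force: [-1.3, -0.1, -2.5]
finger_gap: 0.295
```

Emit:
{"op": "send_rows", "data": {"commands": [{"delta_pos": [0,0,-2],"yaw": 0},{"delta_pos": [0,0,-2],"yaw": 0},{"delta_pos": [0,0,-2],"yaw": 0},{"delta_pos": [0,0,-2],"yaw": 0},{"delta_pos": [0,0,0],"yaw": 0}]}}

```text
t: 37.15
tcp_pos: [0.6167, 0.1711, 0.2633]
tool_rot: [0.756, 0.654, -0.035, -0.015]
force: [0.2, 0.5, -2.5]
finger_gap: 0.294
```

```bash
python3 chk.py
```

```text
[0.6167 0.1711 0.2633] yaw 1.428 z [-0.072 -0.022 -0.997] F [ 0.2  0.5 -2.5] 37.15
p [-0.0018 -0.0004  0.027   0.0099 -0.003   0.0358] res 773
bottom ctr [0.6106 0.1685 0.1805] minus tcp [-0.0061 -0.0026 -0.0828] axis [0.067 0.013 0.998] width yaw 1.391 low z 0.1791
```

Emit:
{"op": "send_rows", "data": {"commands": [{"delta_pos": [0.4,1.0,0],"yaw": 0.003},{"delta_pos": [0,0,-1.5],"yaw": 0},{"delta_pos": [0,0,-1.5],"yaw": 0},{"delta_pos": [0,0,0],"yaw": 0},{"delta_pos": [0,0,0],"yaw": 0}]}}

```text
t: 37.83
tcp_pos: [0.623, 0.1819, 0.2349]
tool_rot: [0.755, 0.655, -0.032, -0.013]
force: [-0.1, 0.6, -1.3]
finger_gap: 0.295
```

```bash
python3 chk.py
```

```text
[0.623  0.1819 0.2349] yaw 1.431 z [-0.065 -0.022 -0.998] F [-0.1  0.6 -1.3] 37.825
p [-0.0005  0.0005  0.0303  0.0015 -0.0011  0.0153] res 830
bottom ctr [0.6185 0.1798 0.1553] minus tcp [-0.0046 -0.0021 -0.0796] axis [0.064 0.02  0.998] width yaw 1.415 low z 0.1538
```

Emit:
{"op": "send_rows", "data": {"commands": [{"delta_pos": [-0.3,-0.1,-1.0],"yaw": 0.005},{"delta_pos": [0,0,-1.0],"yaw": 0},{"delta_pos": [0,0,0],"yaw": 0},{"delta_pos": [0,0,0],"yaw": 0}]}}

```text
t: 38.38
tcp_pos: [0.6197, 0.1806, 0.2137]
tool_rot: [0.753, 0.657, -0.032, -0.013]
force: [0.9, 0.9, -1.8]
finger_gap: 0.297
```

```bash
python3 chk.py
python3 - <<'E'
from sh import *
s=manip.sense(); w=manip.snapshot("wrist"); C=cam("wrist",s); w2=cv2.bilateralFilter(w,5,30,3); P=[.6153,.1785,-.143]
tops(C,w2,P,90,124,name="w")
q=proj(C,box(*P,.026,.052,.118,.1181,.055)); c=q.mean(0); print(q[::2].round().tolist())
for y in range(int(c[1])-70,int(c[1])+71,10):
    if 0<=y<420: print(y,[int(w[y,int(c[0])+d].max()) for d in range(-42,43,6)])
E
```

```text
[0.6197 0.1806 0.2137] yaw 1.436 z [-0.065 -0.022 -0.998] F [ 0.9  0.9 -1.8] 38.375
p [-0.0028  0.0006  0.0252  0.0164 -0.0051  0.    ] res 625
bottom ctr [0.6152 0.1777 0.1291] minus tcp [-0.0045 -0.003  -0.0847] axis [0.058 0.007 0.998] width yaw 1.435 low z 0.128
w -0.055 area 1995 exp 1787 ctr [607.8 131.5] size [32.5 52.3] yaw 1.463
w 0.055 area 2411 exp 2700 ctr [624.  232.9] size [24.4 50.6] yaw -0.146
w mid [615.9 182.2] dist 102.6 yaw -0.1579
[[270.0, 172.0], [269.0, 99.0], [305.0, 172.0], [307.0, 99.0]]
65 [219, 218, 218, 218, 218, 218, 219, 217, 218, 215, 215, 216, 215, 214, 26]
75 [218, 217, 218, 218, 218, 220, 223, 223, 190, 56, 166, 218, 217, 216, 216]
85 [183, 226, 124, 220, 220, 219, 222, 209, 217, 214, 211, 207, 212, 212, 212]
95 [219, 219, 129, 56, 62, 157, 213, 220, 226, 221, 218, 210, 80, 64, 208]
105 [220, 218, 135, 130, 131, 120, 120, 121, 120, 120, 109, 186, 214, 213, 197]
115 [121, 130, 136, 128, 129, 118, 119, 122, 121, 122, 107, 190, 186, 211, 170]
125 [132, 130, 132, 129, 129, 115, 115, 118, 119, 109, 99, 185, 187, 191, 174]
135 [133, 131, 132, 129, 128, 115, 115, 115, 103, 108, 85, 176, 202, 207, 169]
145 [131, 133, 133, 130, 125, 116, 114, 103, 106, 104, 93, 186, 186, 189, 186]
155 [134, 131, 132, 129, 127, 115, 100, 104, 103, 106, 101, 186, 187, 190, 191]
165 [128, 128, 133, 111, 225, 114, 103, 102, 103, 105, 106, 182, 188, 189, 190]
175 [131, 221, 222, 220, 218, 220, 220, 222, 220, 185, 186, 183, 188, 188, 190]
185 [131, 236, 107, 219, 46, 48, 49, 47, 48, 47, 47, 180, 190, 188, 188]
195 [129, 231, 219, 229, 50, 48, 51, 50, 45, 51, 48, 179, 189, 191, 204]
205 [132, 144, 215, 21, 49, 48, 50, 51, 48, 49, 50, 227, 186, 195, 205]
```

Everything agrees, with the plate within 1 mm of the gap's centre. I'll lower it in slowly.

Emit:
{"op": "send_rows", "data": {"commands": [{"delta_pos": [0.05,0.08,-0.8],"yaw": 0},{"delta_pos": [0,0,-1.0],"yaw": 0},{"delta_pos": [0,0,-1.0],"yaw": 0},{"delta_pos": [0,0,0],"yaw": 0}]}}

```text
t: 38.98
tcp_pos: [0.6201, 0.1815, 0.1837]
tool_rot: [0.753, 0.657, -0.032, -0.013]
force: [-0.0, -0.4, -2.2]
finger_gap: 0.297
```

```bash
python3 chk.py
```

```text
[0.6201 0.1815 0.1837] yaw 1.436 z [-0.065 -0.022 -0.998] F [-0.  -0.4 -2.2] 38.975
p [-0.0012 -0.0001  0.0291 -0.0116 -0.0103  0.0136] res 736
bottom ctr [0.6155 0.1771 0.103 ] minus tcp [-0.0046 -0.0044 -0.0807] axis [0.057 0.035 0.998] width yaw 1.423 low z 0.1012
```

Emit:
{"op": "send_rows", "data": {"commands": [{"delta_pos": [0,-0.04,-1.2],"yaw": 0},{"delta_pos": [0,0,-1.2],"yaw": 0},{"delta_pos": [0,0,-1.2],"yaw": 0},{"delta_pos": [0,0,-1.2],"yaw": 0},{"delta_pos": [0,0,0],"yaw": 0}]}}

```text
t: 39.65
tcp_pos: [0.6204, 0.1811, 0.1325]
tool_rot: [0.753, 0.657, -0.032, -0.013]
force: [0.1, -0.3, -1.4]
finger_gap: 0.296
```

Emit:
{"op": "send_rows", "data": {"commands": [{"delta_pos": [0,0,-1.2],"yaw": 0},{"delta_pos": [0,0,-1.2],"yaw": 0},{"delta_pos": [0,0,-0.9],"yaw": 0},{"delta_pos": [0,0,0],"yaw": 0}]}}

```text
t: 40.15
tcp_pos: [0.6207, 0.1811, 0.0974]
tool_rot: [0.753, 0.657, -0.031, -0.013]
force: [0.6, 0.4, -2.2]
finger_gap: 0.298
```

Emit:
{"op": "send_rows", "data": {"commands": [{"delta_pos": [0,0,-0.3],"yaw": 0},{"delta_pos": [0,0,0],"yaw": 0}]}}

```text
t: 40.4
tcp_pos: [0.6211, 0.1811, 0.0946]
tool_rot: [0.753, 0.657, -0.031, -0.012]
force: [-0.3, -0.2, -2.0]
finger_gap: 0.29
```

Emit:
{"op": "send_rows", "data": {"commands": [{"delta_pos": [0,0,-0.2],"yaw": 0},{"delta_pos": [0,0,-0.1],"yaw": 0}]}}

```text
t: 40.65
tcp_pos: [0.6216, 0.1811, 0.0922]
tool_rot: [0.753, 0.657, -0.03, -0.012]
force: [-0.8, -0.7, -2.0]
finger_gap: 0.295
```

Emit:
{"op": "send_rows", "data": {"commands": [{"delta_pos": [0,0,-0.2],"yaw": 0}]}}

```text
t: 40.78
tcp_pos: [0.6219, 0.181, 0.0903]
tool_rot: [0.753, 0.657, -0.03, -0.012]
force: [0.3, -0.0, -1.9]
finger_gap: 0.293
```

Emit:
{"op": "send_rows", "data": {"commands": [{"delta_pos": [-0.15,0,-0.15],"yaw": 0},{"delta_pos": [0,0,-0.1],"yaw": 0}]}}

```text
t: 41.02
tcp_pos: [0.6215, 0.181, 0.0895]
tool_rot: [0.753, 0.657, -0.029, -0.011]
force: [-1.5, -1.3, 6.1]
finger_gap: 0.295
```

```bash
python3 chk.py
```

```text
[0.6215 0.181  0.0895] yaw 1.436 z [-0.058 -0.022 -0.998] F [-1.5 -1.3  6.1] 41.025
p [-0.0182  0.0022  0.0569 -0.4305 -0.0405 -0.0247] res 233
bottom ctr [0.6181 0.1157 0.048 ] minus tcp [-0.0034 -0.0653 -0.0415] axis [0.058 0.439 0.897] width yaw 1.486 low z 0.0363
```

Touch-down at the expected height. I'll nudge it about 1.5 mm forward, then open in small steps so that the slight lean settles gently.

Emit:
{"op": "send_rows", "data": {"commands": [{"delta_pos": [-0.25,0,0.1],"yaw": 0},{"delta_pos": [0,0,-0.2],"yaw": 0},{"delta_pos": [0,0,-0.1],"yaw": 0}], "force": 30}}

```text
t: 41.45
tcp_pos: [0.6184, 0.1812, 0.0895]
tool_rot: [0.753, 0.657, -0.029, -0.011]
force: [-1.3, -0.4, 6.2]
finger_gap: 0.297
```

Emit:
{"op": "send_rows", "data": {"commands": [{"delta_pos": [0.12,0,0.05],"yaw": 0},{"delta_pos": [0,0,-0.15],"yaw": 0},{"delta_pos": [0,0,0],"yaw": 0}]}}

```text
t: 41.82
tcp_pos: [0.6196, 0.1813, 0.0896]
tool_rot: [0.753, 0.657, -0.029, -0.011]
force: [-0.8, -0.2, -0.7]
finger_gap: 0.29
```

Emit:
{"op": "send_rows", "data": {"commands": [{"delta_pos": [0,0,0],"yaw": 0},{"delta_pos": [0,0,0],"yaw": 0}], "grip": 0.36, "force": 20}}

```text
t: 42.08
tcp_pos: [0.6196, 0.1814, 0.089]
tool_rot: [0.753, 0.657, -0.029, -0.011]
force: [0.3, -1.5, 1.2]
finger_gap: 0.318
```

Emit:
{"op": "send_rows", "data": {"commands": [{"delta_pos": [0,0,0],"yaw": 0},{"delta_pos": [0,0,0],"yaw": 0}], "grip": 0.28}}

```text
t: 42.32
tcp_pos: [0.6194, 0.1814, 0.0885]
tool_rot: [0.753, 0.657, -0.029, -0.011]
force: [-0.9, -0.5, 0.2]
finger_gap: 0.365
```

Emit:
{"op": "send_rows", "data": {"commands": [{"delta_pos": [0,0,0],"yaw": 0},{"delta_pos": [0,0,0],"yaw": 0}], "grip": 0.18}}

```text
t: 42.58
tcp_pos: [0.6194, 0.1814, 0.0883]
tool_rot: [0.753, 0.657, -0.029, -0.011]
force: [-0.2, -0.4, -0.7]
finger_gap: 0.409
```

Emit:
{"op": "send_rows", "data": {"commands": [{"delta_pos": [0,0,0],"yaw": 0},{"delta_pos": [0,0,0],"yaw": 0}], "grip": 0.0}}

```text
t: 42.82
tcp_pos: [0.6196, 0.1814, 0.0884]
tool_rot: [0.753, 0.657, -0.029, -0.011]
force: [-0.7, 0.4, 0.1]
finger_gap: 0.499
```

Emit:
{"op": "send_rows", "data": {"commands": [{"delta_pos": [0,0,0],"yaw": 0},{"delta_pos": [0,0,0],"yaw": 0}], "grip": -0.5}}

```text
t: 43.08
tcp_pos: [0.6198, 0.1814, 0.0884]
tool_rot: [0.753, 0.657, -0.029, -0.011]
force: [-0.6, -0.4, -0.2]
finger_gap: 0.748
```

Emit:
{"op": "send_rows", "data": {"commands": [{"delta_pos": [0,0,1.5],"yaw": 0},{"delta_pos": [0,0,2],"yaw": 0},{"delta_pos": [0,0,2],"yaw": 0},{"delta_pos": [0,0,2.5],"yaw": 0},{"delta_pos": [0,0,3],"yaw": 0},{"delta_pos": [0,0,3],"yaw": 0},{"delta_pos": [0,-1.5,3],"yaw": 0},{"delta_pos": [0,-1.5,3],"yaw": 0},{"delta_pos": [0,0,0],"yaw": 0}]}}

```text
t: 44.2
tcp_pos: [0.62, 0.1512, 0.3041]
tool_rot: [0.753, 0.658, -0.025, -0.008]
force: [-0.2, -0.1, 0.6]
finger_gap: 0.75
```

```bash
cat > fin.py <<'E'
from sh import *
s=manip.sense(); w=manip.snapshot("wrist"); C=cam("wrist",s); w2=cv2.bilateralFilter(w,5,30,3); P=[.6157,.1786,-.143]; print(s["tcp_pos"],s["t"])
g=w2.max(2)
def rows(C,im,o,ds):
    a=P[2]; e=np.array([-np.sin(a),np.cos(a)]); n=np.array([np.cos(a),np.sin(a)])
    for d in ds:   # profile along shield x at offset y=d, z=.118
        print(f"{d*1000:5.0f}",[int(im[int(round(v)),int(round(u))].max()) if 0<=v<419 and 0<=u<559 else -1 for u,v in proj(C,[[*(np.array(P[:2])+e*d+n*x),.118] for x in np.arange(-.026,.0261,.002)])])
print("x mm",list(range(-26,27,2))); rows(C,w2,0,[-.07,-.055,-.04,-.031,-.029,-.027,-.02,0,.02,.027,.029,.031,.04,.055,.07])
E
python3 fin.py
```

```text
[0.61997187 0.15118044 0.30406925] 44.2
x mm [-26, -24, -22, -20, -18, -16, -14, -12, -10, -8, -6, -4, -2, 0, 2, 4, 6, 8, 10, 12, 14, 16, 18, 20, 22, 24, 26]
  -70 [193, 192, 193, 192, 192, 194, 192, 96, 95, 95, 96, 96, 96, 96, 97, 96, 96, 96, 95, 91, 179, 176, 175, 175, 175, 176, 176]
  -55 [109, 99, 113, 85, 28, 77, 108, 99, 97, 97, 97, 96, 96, 96, 96, 96, 96, 97, 97, 86, 84, 178, 177, 185, 59, 47, 129]
  -40 [110, 100, 112, 111, 112, 113, 108, 100, 98, 98, 98, 99, 100, 101, 101, 101, 101, 100, 99, 64, 151, 151, 140, 177, 178, 178, 178]
  -31 [110, 104, 111, 111, 112, 113, 80, 105, 104, 103, 102, 102, 101, 100, 100, 100, 100, 101, 101, 62, 156, 151, 156, 158, 161, 177, 178]
  -29 [111, 98, 111, 111, 112, 113, 110, 28, 104, 103, 102, 101, 100, 98, 97, 94, 92, 90, 84, 40, 156, 153, 156, 159, 160, 165, 178]
  -27 [111, 98, 112, 111, 112, 113, 112, 32, 35, 37, 35, 35, 36, 37, 37, 35, 33, 32, 32, 36, 157, 154, 157, 159, 161, 162, 177]
  -20 [110, 104, 112, 110, 111, 112, 112, 77, 101, 99, 99, 100, 100, 101, 101, 100, 100, 99, 99, 98, 160, 157, 159, 159, 162, 164, 180]
    0 [111, 109, 1
[... 345 characters left out ...]
, 99, 82, 138, 160, 159, 159, 161, 162, 162]
   29 [113, 95, 111, 109, 112, 109, 112, 91, 35, 36, 35, 34, 36, 37, 38, 38, 37, 38, 42, 46, 140, 160, 159, 159, 161, 161, 161]
   31 [112, 97, 111, 109, 112, 109, 111, 75, 98, 97, 98, 97, 97, 97, 98, 99, 100, 100, 100, 67, 144, 159, 159, 159, 161, 162, 162]
   40 [113, 92, 111, 110, 113, 109, 113, 75, 97, 96, 97, 97, 97, 97, 98, 98, 98, 98, 100, 72, 116, 122, 159, 160, 160, 162, 162]
   55 [112, 88, 110, 110, 112, 109, 114, 75, 98, 96, 97, 97, 97, 97, 97, 98, 98, 99, 100, 97, 101, 160, 136, 162, 161, 161, 173]
   70 [116, 118, 179, 107, 113, 108, 115, 76, 100, 99, 100, 101, 102, 103, 104, 104, 103, 103, 102, 72, 163, 159, 166, 184, 185, 185, 187]
```

The middle plate's top face spans the same −13…+13 mm as both neighbours. It sits between them with thin seams at about ±28 mm, so it is upright and flush. Before handing in, I'll check quickly that the other two plates and the bottle haven't moved.

Run:
```python
from h import *
a,b=cv2.imread("pics/top0.png"),manip.snapshot("top")
d=cv2.absdiff(a,b).max(2)
for n,P,r in(("plate_c",[.477,-.057,.013],22),("plate_a",[.55,-.1755,.013],18),("bottle",[.71,.177,.03],12)):
    u,v=proj(cam("top"),P)[0].astype(int); print(n,"changed px >40:",(d[v-r:v+r,u-r:u+r]>40).sum())
print(manip.sense()["t"], manip.sign_off())
```

```text
plate_c changed px >40: 1
plate_a changed px >40: 0
bottle changed px >40: 39
the job is handed in; nothing more can be done
44.3 None
```

The 110 mm plate is standing on its short end in the gap of the shield farthest from the robot, lowered in until it touched the base. I handed the job in at 44.3 s.

**How it went:** I tipped the plate upright on the bench by its end, re-gripped it across its thickness and lowered it in. It then let go in small steps. My first attempt to stand it up failed: it toppled when released and came to rest flat beside the timer, so I did it again.

**Last checks:**
- **Fit in the shield:** in the wrist camera, the plate's top face lines up with both neighbours front and back to about 1–2 mm. There is a thin seam on each side, and the plate sits about 1.5 mm off centre sideways.
- **Seating:** it made contact at about the height expected for the base. I did not measure the seated height separately.
- **Gripper tilt:** the gripper was tilted about 3–4° while lowering, so the plate rocked flat by about 1–2 mm as it was released.
- **Other plates:** neither of the other two loose plates changed in the top view.
- **Bottle:** 39 pixels changed around the bottle. I think this is the gripper's shadow or its view blocking, since nothing went near the bottle, but I did not confirm it because the picture limit was used up.

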